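Put the dissecting needle away in its storage tube

TASK

The dissecting needle has been left standing point-up in the steel jar; put it away safely. Draw it out of the jar, lay it down on the green mat and let go, then take it again by the back of its handle and slide it point first into the storage tube in its stand until it is fully home. Do not stub the fine point on anything, and leave the jar standing in its place and the glass beaker upright.

Things in the scene. Friction and masses are not known exactly. Their poses are not given: they have to be found in the camera images.
- needle_mid (a point): centre of the handle of the dissecting needle: a straight silver octagonal bar, 12 mm across flats (13 across corners), 140 mm long, blue ribbed band near its front, narrow blue ring at its rear end. +x points along it to the needle's point. In front of it come a tapering brass nose (9 mm thick, 16 mm long) and a bare steel needle (2.4 mm thick, 24 mm long)
- needle: the whole dissecting needle, 180 mm long, about 55 g, balance point near this origin; origin and axes as needle_mid. At the start it leans in the jar point up, about 34 degrees off vertical, its foot in one corner of the jar's floor, the point leaning roughly towards the robot; about 55 mm of handle stands out beyond the rim. Laid flat, it does not roll easily
- needle_nose (a point): centre of the front end face of the handle, 70 mm from needle_mid along its +x, where the brass nose begins; axes as needle_mid
- needle_rear (a point): centre of the rear end face of the handle, 70 mm from needle_mid along its -x; at the start it is at the bottom of the jar; axes as needle_mid
- point: the bare steel needle at the front, which must not be stubbed; origin at its root in the brass nose, 86 mm from needle_mid; its end is 110 mm from needle_mid; +x towards the end
- jar: loose upright round stainless steel jar, 62 mm outside and 56 mm inside diameter, 75 mm high, floor 6 mm thick, about 0.4 kg; origin at the centre of its underside, z up; the needle leans towards its -x
- mat: thin green silicone mat, 200 mm along its x, 130 mm along its y, 4 mm thick, fixed to the bench; origin at the centre of its underside, z up
- tube_mouth (a point): centre of the mouth of the storage tube: a level clear tube in a grey stand fixed to the bench (base 150 x 56 x 10 mm), blue flared collar at the mouth, blue cap at the closed end. Axis 42 mm above the bench; +x points along it into the tube, z up. Bore 15.2 mm in diameter; the collar widens it to 22 mm (28 outside) over the first 10 mm
- tube_seat (a point): centre of the inner shoulder, on the tube's axis 90 mm inside the mouth, where the bore narrows from 15.2 to 10.4 mm: the front end of the handle stops against it when the needle is fully home, brass nose and point going on into the narrow part, and 50 mm of handle then stays outside the mouth. +x into the tube
- beaker: loose clear glass beaker, 47 mm wide, 56 mm high, standing on the bench behind the jar to the left; origin at the centre of its underside, z up
There are look-alikes about, which are no part of the job. What is shaped like the beaker but purple is not meant.

How it is judged:
On the way, in this order (a step that is already met when the one before it is completed fails the run):
1. the needle is drawn up out of the jar (z of needle_rear in the frame of jar above 0.075 m), for 0.05 s.
2. the needle lies flat on the mat, let go and at rest (height (world z) of needle_mid below 0.016 m and angle between needle_mid's own x axis and vertical between 1.47 and 1.67 rad and x of needle_mid in the frame of mat between -0.1 and 0.1 m and y of needle_mid in the frame of mat between -0.065 and 0.065 m and contact force between the fingers and needle below 0.1 N and linear speed of needle below 0.03 m/s), for 0.2 s.
At the end, for the whole second after the job is handed in: The needle lies at rest in the storage tube, point first and in line with it, with the front end of its handle within 7 mm of the shoulder inside the tube; the jar stands upright within 50 mm of where it was, and the beaker stands upright (distance between needle_nose and tube_seat below 0.007 m and angle between the x axis of needle_mid and the x axis of tube_seat, either way round below 0.06 rad and linear speed of needle below 0.02 m/s and distance of jar from where it was at the start of the episode below 0.05 m and angle between each of jar, beaker's own z axis and vertical below 0.1 rad); the robot touches nothing.
It fails at once if the needle's steel point is stubbed (pressed with more than 8 N) (contact force between point and anything else above 8 N).
It fails at once if the jar is tipped over (more than 30 degrees) (angle between jar's own z axis and vertical above 0.52 rad).
It fails at once if the beaker is tipped over (more than 30 degrees) (angle between beaker's own z axis and vertical above 0.52 rad).
It also fails if it takes over 72 s, if anything falls off the work surface, if the arm or the gripper's body presses on something with over 40 N, if the wrist force passes 120 N, or if a joint passes its speed limit or range.

ROBOT

A 7-joint arm with a two-finger parallel gripper is mounted at the origin on a cart in front of the work surface, level with it; the furniture and walls round the work are solid. World frame = base frame: x ahead of the robot, y to its left, z up, the work surface at z = 0. Lengths are in m, angles in rad, forces in N, time in s.
With the tool pointing down it reaches from about 0.4 to 0.75 m from the base axis. Payload 19.5 kg.
Tool frame: the origin (TCP) lies at the very end of the fingers, on their centre line; the grasp point (between the pads) lies 19 mm behind it (env.hold_point_z is the z of the grasp point in the tool frame, in m); z points along the fingers, x is the direction in which the jaws open and shut, and the axes are right-handed (so a half turn about z gives the same grasp; the last joint's range is limited). The gripper opens to 85 mm and grips with 20 to 120 N. Pads are 22 mm wide; open, the fingers measure 114 mm over their backs; the gripper's body (76 mm by 85 mm) begins 54 mm behind the grasp point. The pads swing forward as they close: fully open they stand 13 mm farther back than shut.
Start: joints at [-1.178, 0.707, -0.028, 1.485, 0.022, 0.951, -0.075], TCP at [0.242, 0.521, 0.231] pointing down, gripper open.
Joint ranges: [-2.71, 2.71], [-0.32, 2.16], [-1.57, 1.52], [0, 2.45], [-1.46, 4.6], [0, 2.02], [-2.83, 2.83]. Speed limits (rad/s): [1.89, 1.89, 2.57, 2.57, 3.01, 3.01, 3.01].

INTERFACE

Orientations are given as a unit quaternion [x, y, z, w].
In Python, from cell import env gives the robot as it stands.
- The arm moves only by the tool jog_arm, never from a script. Its argument "targets" is a list of rows, each a list of 3 entries, a list of its own where there are three numbers: the turn, a rotation vector about the tool's x, y, z in degrees, then the shift along the tool's x, y, z in cm, then the finger opening in cm, from 0 to 8.54. In form: [[[rx, ry, rz], [x, y, z], hand], ...]. A call has exactly 10 rows; each row shifts and turns the commanded pose from where the row before left it, along the tool's axes as they then stand; what a row does not reach is not made up. A row lasts 1/10 s, in which the tool goes at most 50 mm and 8.59 degrees, less where a joint would pass 70% of its speed; a pose out of reach is approached as far as the arm can. A call is refused whole if a number of a shift passes 5 or a number of a turn 8.59, either way. A call with a gripper value outside its range is refused whole. The fingers move at their own pace and stop on an object; "grip_force" is the grip in N (left out, the last holds). Time passes only in rows, so rows that do not move let the fingers close, or fill a call up. It gives the time, the measured TCP pose, the force and the opening at its end, in the units of the state.
- env.get_state(): the state, without advancing time (a new reading comes with each control period).
- env.get_image(name): name is "scene" or "top" or "wrist"; returns a dict with "color" (384x512x3 uint8, blue, green, red), "range_z" (384x512 float32, m along the optical axis (not along the pixel's ray), 0 where there is no reading), "fx", "fy", "cx", "cy" (pixels), "R" (3x3) and "t" (3): a world point X has camera coordinates R X + t; the wrist camera has in their place "mount" (4x4, takes a point from camera to tool coordinates, whose origin is the TCP and whose axes are the tool frame's). Camera axes: x right, y down, z forward; pixel columns grow to the right and rows downward; lengths in m; the calibration is good to about 2 mm. A picture is of the moment at which its call begins: read the wrist's pose just before it.
- env.hand_in(): hands the job in, once; it reports no verdict.
The state is a dict: "clock": time; "joints": joint angles; "joint_velocities": joint speeds; "effort": joint torques, N m; "position": TCP position; "ee_rot": TCP orientation; "force": force on the tool from outside, world axes, zero at the start; "torque": the same for the moment, N m; "opening": finger opening in m.
Only numpy, scipy, OpenCV 4.12 (cv2) and the standard library are available. Lean on these libraries where they do the work, as an engineer would, in place of code of your own. Each camera call takes 0.05 s, during which the arm holds its last target. There are 200 camera calls.

## Working session

There is one attempt and no reset: what is moved stays moved. The work goes in short steps, Python scripts to look and compute and a tool call to move; the robot and the scene stay as the last step left them, time stands still between calls to the robot, and variables do not carry over. Pictures are saved under pics/ and viewed, about 8 in all and at most 12, crops included, and the job is handed in when it is done.

Besides the shell and the picture viewer there is one more tool, called after "Call:" by a JSON object that holds its "method" and its "body". jog_arm: Moves the arm, as the interface text tells. Its arguments: {"type":"object","properties":{"targets":{"type":"array","items":{"type":"array"}},"grip_force":{"type":"number"}},"required":["targets"]}

```bash
mkdir -p pics; ls
cat > h.py <<'E'
import numpy as np, cv2
from cell import env
from scipy.spatial.transform import Rotation as Ro
def world(im,u,v,d=None):
    d=im["range_z"][int(round(v)),int(round(u))] if d is None else d
    c=np.array([(u-im["cx"])/im["fx"]*d,(v-im["cy"])/im["fy"]*d,d])
    return im["R"].T@(c-im["t"])
def cloud(im):
    v,u=np.mgrid[0:384,0:512]; d=im["range_z"]
    c=np.stack([(u-im["cx"])/im["fx"]*d,(v-im["cy"])/im["fy"]*d,d],-1)
    return (c-im["t"])@im["R"]
def plane(im,u,v,z):
    o=-im["R"].T@im["t"]; r=im["R"].T@np.array([(u-im["cx"])/im["fx"],(v-im["cy"])/im["fy"],1])
    return o+r*(z-o[2])/r[2]
E
python3 - <<'E'
from h import *
s=env.get_state(); print({k:np.round(v,3) for k,v in s.items()})
import pickle
for n in("scene","top"):
    im=env.get_image(n); pickle.dump(im,open(n+".pkl","wb"))
    cv2.imwrite(f"pics/{n}0.png",cv2.resize(im["color"],(800,600)))
    print(n,np.round(-im["R"].T@im["t"],3),im["fx"])
E
```

```text
pics
{'clock': np.float64(0.0), 'joints': array([-1.178,  0.707, -0.028,  1.485,  0.022,  0.951, -0.075]), 'joint_velocities': array([ 0.   ,  0.002,  0.001, -0.   ,  0.   ,  0.002, -0.001]), 'effort': array([ 0.0000e+00, -8.8322e+01,  1.2350e+00, -2.3617e+01,  1.7000e-02,
        7.0000e-03,  0.0000e+00]), 'position': array([0.242, 0.521, 0.231]), 'ee_rot': array([ 0.843,  0.538, -0.   ,  0.   ]), 'force': array([-0.116,  0.671,  0.007]), 'torque': array([-0.009,  0.005, -0.015]), 'opening': np.float64(0.085)}
scene [-0.04  -0.632  0.71 ] 371.1789152623588
top [0.45  0.074 0.981] 372.963759162219
```

View pics/scene0.png

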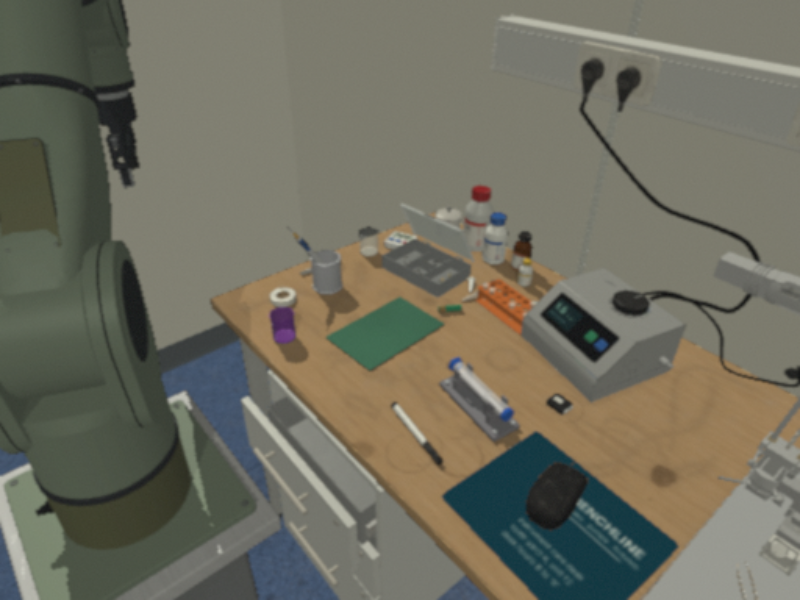

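View pics/top0.png

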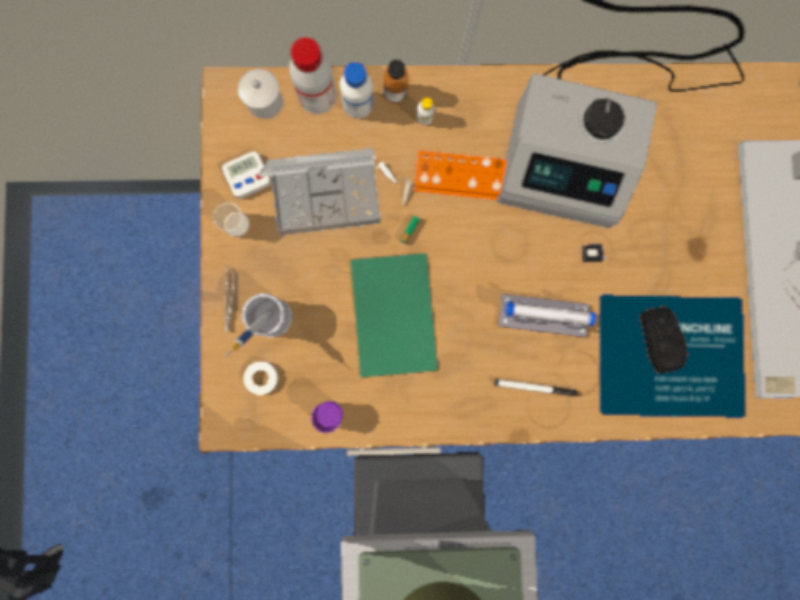

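The scene picture shows the jar at (326,272) with the needle sticking out at (300,240), clear beaker at (369,240), mat at (385,332) and tube at (480,390). The top picture shows the jar at (267,315), point at (230,352), mat at (393,315), tube from (508,307) to (593,320) and clear beaker at (233,220). The look-alikes are the purple cup (328,417), the pen (537,387) and the grey tool (230,300). Only the silver and blue bar in the jar fits the needle. Next I'll measure and check which end of the tube is the mouth.

Run:
```python
from h import *
import pickle
S=pickle.load(open("scene.pkl","rb"));T=pickle.load(open("top.pkl","rb"))
a=cv2.resize(T["color"][170:230,300:400],(800,480),interpolation=cv2.INTER_CUBIC)[:300*2]
t=cv2.resize(T["color"][185:220,315:390],(400,187),interpolation=cv2.INTER_CUBIC)
s=cv2.resize(S["color"][220:290,275:340],(400,400*70//65),interpolation=cv2.INTER_CUBIC)
n=cv2.resize(T["color"][160:240,135:205],(400,457),interpolation=cv2.INTER_CUBIC)
n2=cv2.resize(S["color"][135:205,170:240],(400,400),interpolation=cv2.INTER_CUBIC)
out=np.zeros((600,800,3),np.uint8);out[:187,:400]=t;out[187:587,:372]=cv2.resize(s,(372,400));out[:457,400:]=n
cv2.imwrite("pics/crop1.png",out)
P=cloud(T);hsv=cv2.cvtColor(T["color"],cv2.COLOR_BGR2HSV)
# mat
m=((hsv[...,0]>60)&(hsv[...,0]<90)&(hsv[...,1]>120)).astype(np.uint8);m[:,:210]=0;m[:155]=0;m[250:]=0;m[:,290:]=0
c=max(cv2.findContours(m,0,2)[0],key=cv2.contourArea);r=cv2.minAreaRect(c)
print("mat",[np.round(plane(T,u,v,.004),3) for u,v in cv2.boxPoints(r)],np.round(plane(T,*r[0],.004),3))
# jar rim
j=P[170:250,140:200].reshape(-1,3); k=j[(abs(j[:,2]-.075)<.008)]
(x,y),rad=cv2.minEnclosingCircle(k[:,:2].astype(np.float32)[:,None]);print("jar",x,y,rad,len(k),k[:,:2].min(0),k[:,:2].max(0))
h=j[j[:,2]>.09];print("needle pts",len(h),np.round(h[np.argsort(h[:,2])][::max(1,len(h)//12)],3))
# blue of needle & tube in top/scene
for nm,im in(("T",T),("S",S)):
    H=cv2.cvtColor(im["color"],cv2.COLOR_BGR2HSV);b=((H[...,0]>100)&(H[...,0]<125)&(H[...,1]>130)).astype(np.uint8)
    Pc=cloud(im)
    N,l,st,ce=cv2.connectedComponentsWithStats(b)
    for i in range(1,N):
        if st[i,4]>8:
            p=Pc[l==i]; md=np.median(p,0)
            if md[2]>.015 and md[0]<.8: print(nm,ce[i].round(1),st[i],md.round(3),p[:,:].min(0).round(3),p.max(0).round(3))
```

```text
mat [array([0.608, 0.132, 0.004]), array([0.617, 0.011, 0.004]), array([ 0.426, -0.001,  0.004]), array([0.418, 0.118, 0.004])] [0.516 0.065 0.004]
jar 0.5166018009185791 0.2670864164829254 0.03275889903306961 190 [0.48470503 0.2344815 ] [0.54836528 0.297969  ]
needle pts 119 [[0.492 0.277 0.09 ]
 [0.494 0.285 0.095]
 [0.479 0.281 0.101]
 [0.489 0.287 0.105]
 [0.486 0.286 0.11 ]
 [0.484 0.287 0.115]
 [0.47  0.286 0.12 ]
 [0.465 0.289 0.123]
 [0.468 0.287 0.126]
 [0.47  0.29  0.13 ]
 [0.463 0.293 0.135]
 [0.463 0.297 0.139]
 [0.45  0.074 0.981]
 [0.45  0.074 0.981]]
T [389.5 120.2] [385 116  10   9  70] [ 0.703 -0.278  0.092] [ 0.695 -0.287  0.08 ] [ 0.713 -0.267  0.098]
T [326.  197.2] [324 193   5   9  37] [ 0.52  -0.123  0.052] [ 0.51  -0.127  0.01 ] [ 0.53  -0.119  0.059]
T [379.1 204.1] [378 201   3   7  16] [ 0.5   -0.255  0.052] [ 0.492 -0.258  0.048] [ 0.507 -0.252  0.055]
S [384.  220.3] [380 216   9   9  55] [ 0.704 -0.277  0.088] [ 0.695 -0.287  0.08 ] [ 0.715 -0.264  0.094]
S [290.1 231.6] [288 230   6   5  14] [ 0.515 -0.124  0.051] [ 0.509 -0.128  0.044] [ 0.524 -0.12   0.055]
S [323.9 264.9] [321 262   7   7  35] [ 0.498 -0.259  0.047] [ 0.49  -0.262  0.036] [ 0.506 -0.254  0.054]
```

View pics/crop1.png

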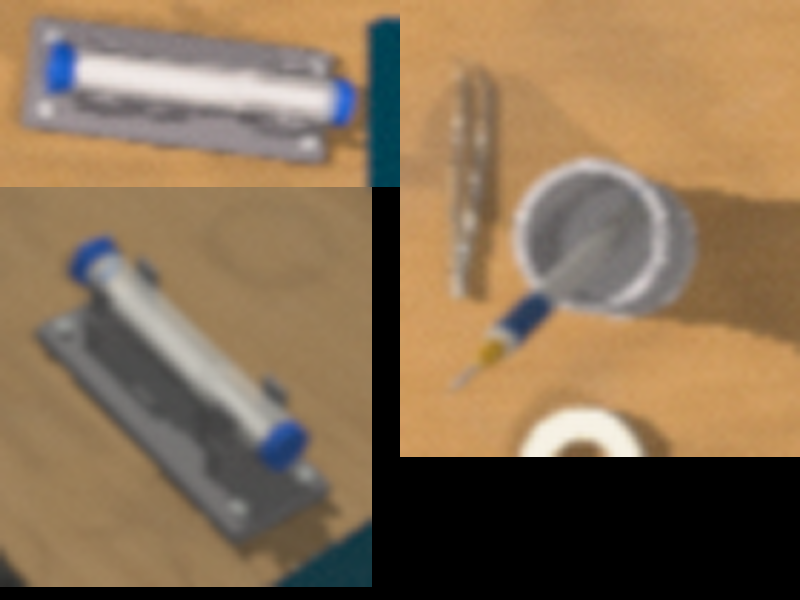

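The crop shows that the tube's wider blue end, at (60,65) in the crop, is the flared collar. The other end, at (285,445), is a closed cap face, so the mouth is the +y end and faces the mat. The needle leans out of the jar at about azimuth 158°. I'll move to a hover over it.

Call:
{"method": "jog_arm", "body": {"targets": [[[0, 0, 0], [-1.2, 3.0, -0.4], 8.5], [[0, 0, 0], [-1.2, 3.0, -0.4], 8.5], [[0, 0, 0], [-1.2, 3.0, -0.4], 8.5], [[0, 0, 0], [-1.2, 3.0, -0.4], 8.5], [[0, 0, 0], [-1.2, 3.0, -0.4], 8.5], [[0, 0, 0], [-1.2, 3.0, -0.4], 8.5], [[0, 0, 0], [-1.2, 3.0, -0.4], 8.5], [[0, 0, 0], [-1.2, 3.0, -0.4], 8.5], [[0, 0, 0], [-1.2, 3.0, -0.4], 8.5], [[0, 0, 0], [0, 0, 0], 8.5]]}}

```text
clock: 1.1
position: [0.4444, 0.3063, 0.2674]
ee_rot: [0.844, 0.536, 0.0, 0.001]
force: [0.4, 0.4, -0.7]
opening: 0.0849
```

```bash
cat >> h.py <<'E'
def wrist():
    s=env.get_state(); im=env.get_image("wrist")
    A=Ro.from_quat(s["ee_rot"]).as_matrix(); M=im["mount"]
    Rwc=A@M[:3,:3]; o=A@M[:3,3]+s["position"]
    im["R"]=Rwc.T; im["t"]=-Rwc.T@o
    return s,im
E
python3 - <<'E'
from h import *
import pickle
s,W=wrist();pickle.dump(W,open("w1.pkl","wb"));print(s["position"],s["joints"].round(2),np.round(W["mount"],3))
cv2.imwrite("pics/w1.png",cv2.resize(W["color"],(800,600)))
T=pickle.load(open("top.pkl","rb"))
for im in(T,W):
    p=cloud(im).reshape(-1,3);k=p[(im["range_z"].ravel()>.05)&(np.hypot(p[:,0]-.475,p[:,1]-.285)<.05)&(p[:,2]>.085)&(p[:,2]<.17)]
    c=k.mean(0);d=np.linalg.svd(k-c)[2][0] if len(k) else 0;d=d*np.sign(d[2]);print(len(k),c,d,"az",np.degrees(np.arctan2(d[1],d[0])),"tilt",np.degrees(np.arccos(d[2])))
E
```

```text
[0.44436536 0.30633642 0.26743752] [-0.63  0.61 -0.07  1.56  0.05  0.98  0.42] [[ 1.    -0.     0.    -0.   ]
 [ 0.     0.962  0.272 -0.07 ]
 [-0.    -0.272  0.962 -0.142]
 [ 0.     0.     0.     1.   ]]
119 [0.47928377 0.28614643 0.11539081] [-0.50053156  0.28648278  0.81694295] az 150.21503024994036 tilt 35.22006849536375
206 [0.47522166 0.29212877 0.12313334] [-0.52714395  0.29332389  0.79754646] az 150.90669479179502 tilt 37.10355897481328
```

View pics/w1.png

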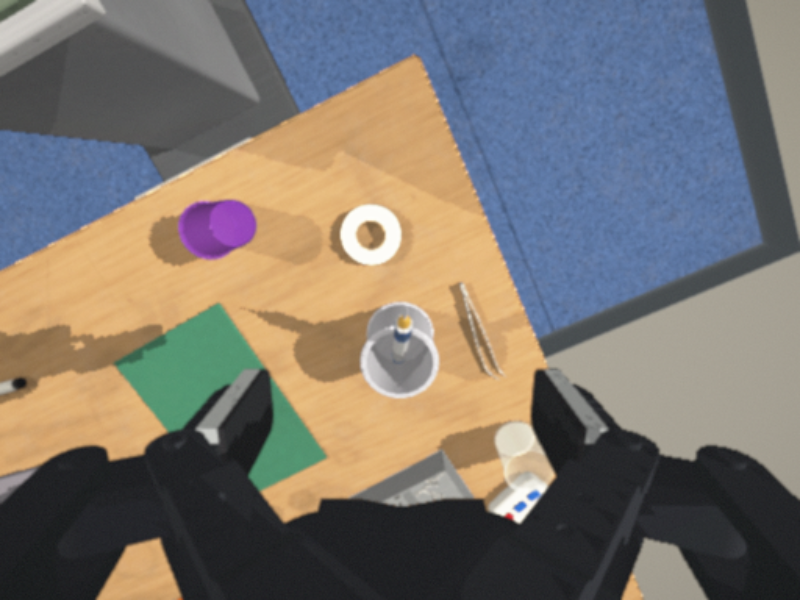

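The needle stands at (402,330) in the wrist view, leaning from the jar at (400,360). All estimates agree on azimuth about 151° and tilt about 34–36°. I'll yaw and tilt the tool to get to the pre-grasp pose.

Call:
{"method": "jog_arm", "body": {"targets": [[[0, 0, 4], [0, 0, 0], 8.5], [[8.3, 0, 0], [0, 0, 0], 6], [[8.3, 0, 0], [0, 0, 0], 6], [[8.3, 0, 0], [0, 0, 0], 6], [[0, 0, 0], [0, 2.0, 0.6], 6], [[0, 0, 0], [0, 2.0, 0.6], 6], [[0, 0, 0], [0, 2.0, 0.7], 6], [[0, 0, 0], [0, 2.0, 0.7], 6], [[0, 0, 0], [0, 2.1, 0.7], 6], [[0, 0, 0], [0, 0, 0], 6]]}}

```text
clock: 2.15
position: [0.51, 0.2713, 0.1919]
ee_rot: [0.841, 0.496, -0.111, -0.183]
force: [-0.8, 0.3, 1.1]
opening: 0.0603
```

```bash
cat >> h.py <<'E'
def rel(target,s=None):
    s=s or env.get_state(); A=Ro.from_quat(s["ee_rot"]).as_matrix()
    return (A.T@(np.array(target)-s["position"])*100).round(2)
E
python3 - <<'E'
from h import *
s,W=wrist();A=Ro.from_quat(s["ee_rot"]).as_matrix();print(s["position"],s["joints"].round(2),A.round(3))
cv2.imwrite("pics/w2.png",cv2.resize(W["color"],(800,600)))
p=cloud(W).reshape(-1,3);q=(p-s["position"])@A
k=(np.hypot(p[:,0]-.475,p[:,1]-.285)<.06)&(p[:,2]>.085)&(p[:,2]<.17)&(abs(q[:,0])<.02)&(W["range_z"].ravel()>.05)
k2=p[k];c=k2.mean(0);d=np.linalg.svd(k2-c)[2][0];d*=np.sign(d[2]);print(len(k2),c,d,"az",np.degrees(np.arctan2(d[1],d[0])),"tilt",np.degrees(np.arccos(d[2])))
print("needle in tool",((c-s["position"])@A).round(4),(d@A).round(3))
t=np.array([.478,.2885,.110]);print("grasp tgt",rel(t+.007*A[:,2],s))
for z in(.09,.1,.11,.12,.13):print(z,(c+d*(z-c[2])/d[2]).round(4))
E
```

```text
[0.50999084 0.27134298 0.19190192] [-0.29  0.92 -0.21  1.22 -0.18  1.28  0.71] [[ 0.483  0.794 -0.368]
 [ 0.875 -0.44   0.199]
 [-0.004 -0.418 -0.908]]
808 [0.47838298 0.29047099 0.11872654] [-0.51472143  0.28543088  0.80844979] az 150.99011186284974 tilt 36.055252934774884
needle in tool [ 0.0018 -0.0029  0.0819] [-0.002 -0.873 -0.488]
grasp tgt [-0.01  0.13  9.66]
0.09 [0.4967 0.2803 0.09  ]
0.1 [0.4903 0.2839 0.1   ]
0.11 [0.4839 0.2874 0.11  ]
0.12 [0.4776 0.2909 0.12  ]
0.13 [0.4712 0.2945 0.13  ]
```

View pics/w2.png

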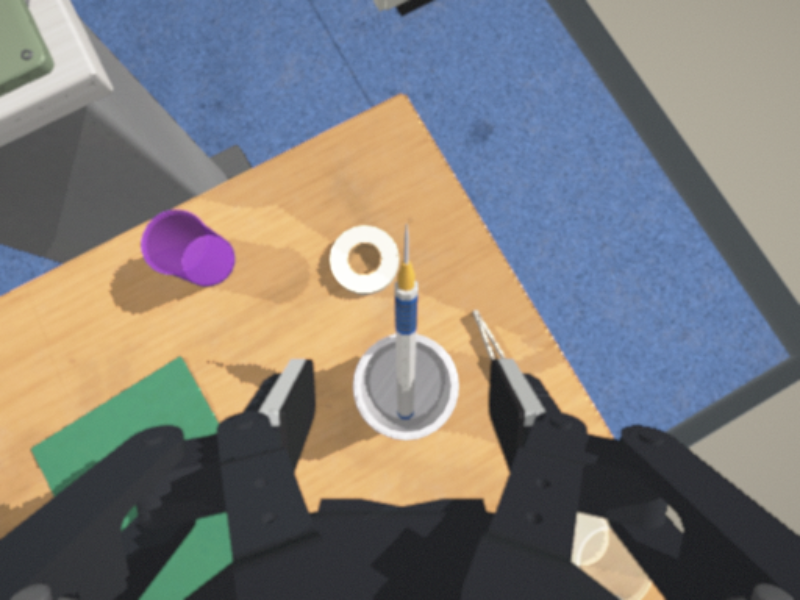

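The needle axis is centred between the fingers at (405,300), with the nose end at row 285. It is about 2 mm off in tool x. I'll go in 9.7 cm and close.

Call:
{"method": "jog_arm", "body": {"targets": [[[0, 0, 0], [0.2, 0, 1.7], 5], [[0, 0, 0], [0, 0, 2.0], 5], [[0, 0, 0], [0, 0, 2.0], 5], [[0, 0, 0], [0, 0, 2.0], 5], [[0, 0, 0], [0, 0, 1.0], 5], [[0, 0, 0], [0, 0, 0.6], 5], [[0, 0, 0], [0, 0, 0.4], 5], [[0, 0, 0], [0, 0, 0], 3], [[0, 0, 0], [0, 0, 0], 1.8], [[0, 0, 0], [0, 0, 0], 1.4]], "grip_force": 50}}

```text
clock: 3.2
position: [0.4752, 0.2936, 0.1072]
ee_rot: [0.841, 0.496, -0.109, -0.186]
force: [-0.0, -0.5, 0.2]
opening: 0.0139
```

Call:
{"method": "jog_arm", "body": {"targets": [[[0, 0, 0], [0, 0, 0], 0.8], [[0, 0, 0], [0, 0, 0], 0.6], [[0, 0, 0], [0, 0, 0], 0.6], [[0, 0, 0], [0, 0, 0], 0.6], [[0, 0, 0], [0, 0, 0], 0.6], [[0, 0, 0], [0, 0, 0], 0.6], [[0, 0, 0], [0, 0, 0], 0.6], [[0, 0, 0], [0, 0, 0], 0.6], [[0, 0, 0], [0, 0, 0], 0.6], [[0, 0, 0], [0, 0, 0], 0.6]]}}

```text
clock: 4.2
position: [0.4748, 0.2938, 0.1069]
ee_rot: [0.841, 0.496, -0.11, -0.186]
force: [-0.0, 0.6, 3.9]
opening: 0.01
```

Run:
```python
from h import *
s,W=wrist();A=Ro.from_quat(s["ee_rot"]).as_matrix();print(s["position"],s["joints"].round(2),s["opening"],s["force"].round(1))
cv2.imwrite("pics/w3.png",cv2.resize(W["color"],(800,600)))
d=np.array([-.49,.27,.83]);print("up dir in tool",(A.T@(d/np.linalg.norm(d))).round(3))
```

```text
[0.47482222 0.2937664  0.10687786] [-0.32  0.99 -0.23  1.4  -0.2   1.02  0.72] 0.010035583216753182 [-0.   0.6  3.9]
up dir in tool [-0.001 -0.856 -0.517]
```

View pics/w3.png

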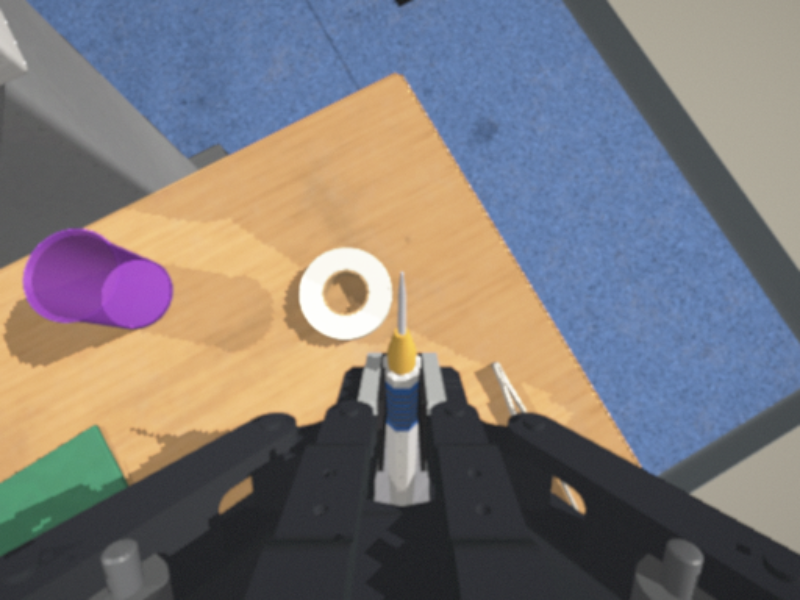

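The needle is gripped between the pads at (402,400), with the nose and point clear. I'll draw it out along its own axis.

Call:
{"method": "jog_arm", "body": {"targets": [[[0, 0, 0], [0, -0.5, -0.3], 0.6], [[0, 0, 0], [0, -0.9, -0.54], 0.6], [[0, 0, 0], [0, -1.0, -0.6], 0.6], [[0, 0, 0], [0, -1.0, -0.6], 0.6], [[0, 0, 0], [0, -1.0, -0.6], 0.6], [[0, 0, 0], [0, -1.0, -0.6], 0.6], [[0, 0, 0], [0, -1.0, -0.6], 0.6], [[0, 0, 0], [0, -1.0, -0.6], 0.6], [[0, 0, 0], [0, -1.0, -0.6], 0.6], [[0, 0, 0], [0, -1.0, -0.6], 0.6]]}}

```text
clock: 5.25
position: [0.4203, 0.3238, 0.1984]
ee_rot: [0.841, 0.496, -0.11, -0.186]
force: [0.6, -0.1, -0.1]
opening: 0.0105
```

Call:
{"method": "jog_arm", "body": {"targets": [[[0, 0, 0], [0, -1.0, -0.6], 0.6], [[0, 0, 0], [0, -1.0, -0.6], 0.6], [[0, 0, 0], [0, -0.8, -1.8], 0.6], [[0, 0, 0], [0, -0.8, -1.8], 0.6], [[0, 0, 0], [0, -0.8, -1.8], 0.6], [[0, 0, 0], [0, -0.8, -1.8], 0.6], [[0, 0, 0], [0, -0.8, -1.8], 0.6], [[0, 0, 0], [0, 0, 0], 0.6], [[0, 0, 0], [0, 0, 0], 0.6], [[0, 0, 0], [0, 0, 0], 0.6]]}}

```text
clock: 6.25
position: [0.4106, 0.3289, 0.3149]
ee_rot: [0.841, 0.496, -0.11, -0.186]
force: [-0.0, 0.3, -1.4]
opening: 0.0106
```

Run:
```python
from h import *
import pickle
s=env.get_state();A=Ro.from_quat(s["ee_rot"]).as_matrix();print(s["position"],s["joints"].round(2),s["opening"],A.round(3))
T=env.get_image("top");S=env.get_image("scene");pickle.dump(T,open("top2.pkl","wb"));pickle.dump(S,open("sc2.pkl","wb"))
o=np.zeros((500,800,3),np.uint8);o[:,:400]=cv2.resize(T["color"][130:255,120:220],(400,500));o[:,400:]=cv2.resize(S["color"][70:195,150:250],(400,500))
cv2.imwrite("pics/lift.png",o)
P=cloud(T);j=P[150:250,120:210].reshape(-1,3)
k=j[(abs(j[:,2]-.075)<.005)&(np.hypot(j[:,0]-.517,j[:,1]-.267)<.06)];print("jar rim",k[:,:2].min(0),k[:,:2].max(0))
```

```text
[0.41063389 0.32891101 0.31485447] [-0.41  0.68 -0.23  1.33 -0.25  1.35  0.54] 0.010591415826522099 [[ 0.483  0.794 -0.369]
 [ 0.875 -0.439  0.203]
 [-0.001 -0.421 -0.907]]
jar rim [0.48469363 0.23456071] [0.54815388 0.29726976]
```

View pics/lift.png

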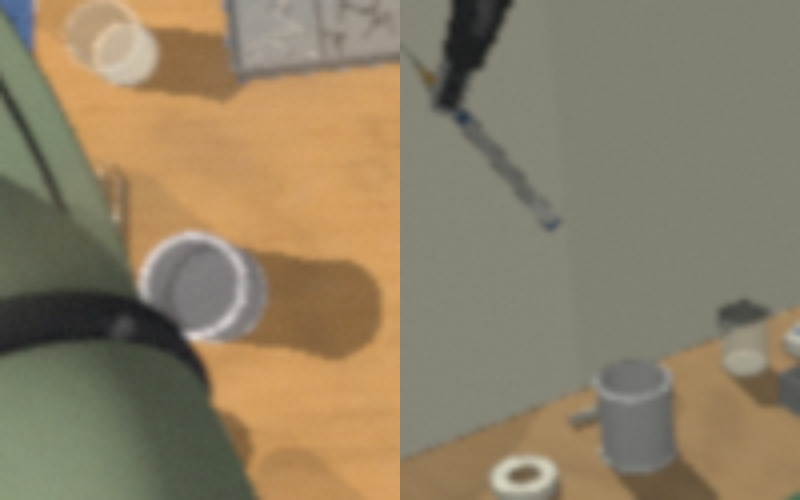

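The needle hangs clear of the jar, held at the nose end at (450,100) in the crop. The jar is in place and the beaker stands. Next I'll rotate the needle nearly level and carry it over the mat.

Call:
{"method": "jog_arm", "body": {"targets": [[[-7.6, 0, 0], [0, 0, 0], 0.6], [[-7.6, 0, 0], [0, 0, 0], 0.6], [[-7.6, 0, 0], [0, 0, 0], 0.6], [[-7.6, 0, 0], [0, 0, 0], 0.6], [[-7.6, 0, 0], [0, 0, 0], 0.6], [[-7.6, 0, 0], [0, 0, 0], 0.6], [[-7.6, 0, 0], [0, 0, 0], 0.6], [[0, 0, 0], [0, 0, 0], 0.6], [[0, 0, 0], [0, 0, 0], 0.6], [[0, 0, 0], [0, 0, 0], 0.6]]}}

```text
clock: 7.35
position: [0.4116, 0.3283, 0.3154]
ee_rot: [0.836, 0.492, 0.124, 0.21]
force: [-0.2, -0.7, 0.7]
opening: 0.0106
```

Call:
{"method": "jog_arm", "body": {"targets": [[[0, 0, 0], [-2.0, 0.5, 2.0], 0.6], [[0, 0, 0], [-2.0, 0.5, 2.0], 0.6], [[0, 0, 0], [-2.0, 0.5, 2.8], 0.6], [[0, 0, 0], [-2.0, 0.5, 2.8], 0.6], [[0, 0, 0], [-2.0, 0.6, 2.8], 0.6], [[0, 0, 0], [-2.0, 0.6, 2.8], 0.6], [[0, 0, 0], [-2.0, 0.6, 2.8], 0.6], [[0, 0, 0], [-2.0, 0.6, 2.8], 0.6], [[0, 0, 0], [-2.1, 0.7, 4.6], 0.6], [[0, 0, 0], [0, 0, 0], 0.6]]}}

```text
clock: 8.35
position: [0.4874, 0.1062, 0.1438]
ee_rot: [0.842, 0.487, 0.098, 0.209]
force: [-0.7, -1.0, -0.3]
opening: 0.0104
```

```bash
cat > nd.py <<'E'
from h import *
# needle seen from scene/top/wrist: cloud points near TCP along needle, PCA
s,W=wrist();A=Ro.from_quat(s["ee_rot"]).as_matrix();print(s["position"],s["joints"].round(2),s["opening"],A.round(3))
for nm,im in(("S",env.get_image("scene")),("T",env.get_image("top")),("W",W)):
    p=cloud(im).reshape(-1,3);q=(p-s["position"])@A
    g=-.007*A[:,2]+s["position"]; r=p-g; d0=np.array([-.875,.485,.0])
    al=r@d0
    m=(im["range_z"].ravel()>.05)&(abs(q[:,0])<.012)&(((al<-.03)&(al>-.16))|((al>.02)&(al<.08)))&(abs(r[:,2])<.03)
    k=p[m];a=al[m]
    if len(k)<6: print(nm,len(k));continue
    print(nm,len(k),"along",a.min().round(3),a.max().round(3))
    for lo in np.arange(-.15,.08,.02):
        b=(a>=lo)&(a<lo+.02)
        if b.sum()>2: print("  ",lo.round(2),b.sum(),np.median(k[b],0).round(4))
    cv2.imwrite(f"pics/nd_{nm}.png",im["color"])
E
python3 nd.py
```

```text
[0.48744827 0.10622788 0.14377718] [-0.85  0.81  0.58  2.18  1.04  0.   -0.47] 0.010387675042188132 [[ 0.507  0.779  0.369]
 [ 0.861 -0.438 -0.257]
 [-0.039  0.448 -0.893]]
S 168 along -0.122 0.045
   -0.13 18 [0.5828 0.0436 0.1418]
   -0.11 32 [0.5692 0.053  0.1426]
   -0.09 33 [0.5522 0.0641 0.1449]
   -0.07 35 [0.5356 0.0742 0.1464]
   -0.05 35 [0.5171 0.0852 0.1488]
   0.01 9 [0.4631 0.1178 0.1545]
   0.03 6 [0.4519 0.1271 0.1535]
T 226 along -0.122 0.024
   -0.13 28 [0.5842 0.0481 0.1448]
   -0.11 45 [0.5704 0.0554 0.1462]
   -0.09 49 [0.554  0.0668 0.1484]
   -0.07 49 [0.5363 0.0763 0.1501]
   -0.05 47 [0.5183 0.0876 0.1525]
   0.01 8 [0.4676 0.1216 0.1598]
W 1925 along -0.119 0.056
   -0.13 5 [0.583  0.0458 0.1418]
   -0.11 115 [0.5696 0.0573 0.1456]
   -0.09 149 [0.553  0.0671 0.1474]
   -0.07 193 [0.5359 0.0774 0.1495]
   -0.05 243 [0.5186 0.0876 0.1515]
   0.01 960 [0.464  0.1209 0.1695]
   0.03 230 [0.4534 0.1269 0.1552]
   0.05 30 [0.4404 0.1345 0.1558]
```

The tool came down with wrist joint 6 at its limit, because tilting forward is awkward here. The needle is held well: in the tool it sits 32.3° from −y, and the grip is 122 mm from the rear end. I'll lift, untilt and yaw so the point faces away from the robot, so that laying it down tilts the tool the comfortable way.

Call:
{"method": "jog_arm", "body": {"targets": [[[6.6, 0, 0], [0, 0, -2], 0.6], [[6.6, 0, 0], [0, 0, -2], 0.6], [[6.6, 0, 0], [0, 0, -2], 0.6], [[6.6, 0, 0], [0, 0, -2], 0.6], [[0, 0, 8.5], [0, 0, -2], 0.6], [[0, 0, 8.5], [0, 0, 0], 0.6], [[0, 0, 8.5], [0, 0, 0], 0.6], [[0, 0, 8.5], [0, 0, 0], 0.6], [[0, 0, 8.5], [0, 0, 0], 0.6], [[0, 0, 8.5], [0, 0, 0], 0.6]]}}

```text
clock: 9.5
position: [0.474, 0.1166, 0.179]
ee_rot: [0.989, 0.07, 0.088, 0.093]
force: [-1.1, 0.4, -0.8]
opening: 0.01
```

Call:
{"method": "jog_arm", "body": {"targets": [[[0, 0, 8.5], [0, 0, 0], 0.6], [[0, 0, 8.5], [0, 0, 0], 0.6], [[0, 0, 8.5], [0, 0, 0], 0.6], [[0, 0, 8.5], [0, 0, 0], 0.6], [[0, 0, 8.5], [0, 0, 0], 0.6], [[0, 0, 8.5], [0, 0, 0], 0.6], [[0, 0, 8.5], [0, 0, 0], 0.6], [[0, 0, 8.5], [0, 0, 0], 0.6], [[0, 0, 8.5], [0, 0, 0], 0.6], [[0, 0, 8.5], [0, 0, 0], 0.6]]}}

```text
clock: 10.5
position: [0.474, 0.1168, 0.1789]
ee_rot: [0.777, -0.617, 0.128, 0.009]
force: [-0.5, 0.4, -0.8]
opening: 0.0103
```

Run:
```python
from h import *
s=env.get_state();A=Ro.from_quat(s["ee_rot"]).as_matrix();print(s["position"],s["joints"].round(2),A.round(3))
print("y az",np.degrees(np.arctan2(-A[1,1],-A[0,1])))
```

```text
[0.4740259  0.11676205 0.17891524] [-0.71  0.68  0.45  2.01 -0.13  0.38 -1.6 ] [[ 0.207 -0.96   0.188]
 [-0.956 -0.239 -0.171]
 [ 0.209 -0.144 -0.967]]
y az 13.992280009051525
```

```bash
cat >> h.py <<'E'
def orient(jaw_az,tilt):  # jaw azimuth deg, tool vertical, then turned by tilt deg about tool x
    a=np.radians(jaw_az);x=np.array([np.cos(a),np.sin(a),0]);z=np.array([0,0,-1.]);y=np.cross(z,x)
    return Ro.from_matrix(np.stack([x,y,z],1))*Ro.from_rotvec([tilt,0,0],degrees=True)
def turn(R1,s=None):
    s=s or env.get_state();return (Ro.from_quat(s["ee_rot"]).inv()*R1).as_rotvec(degrees=True).round(1)
E
python3 - <<'E'
from h import *
s=env.get_state()
for az in(-90,-95,-100):
    R=orient(az,-29);print(az,turn(orient(az,0)),turn(R),R.as_matrix().round(3).tolist())
    mid=np.array([.516,.065,.25]);n=np.array([np.cos(np.radians(az+90)),np.sin(np.radians(az+90)),0])
    t=mid+.052*n;print(t, (R.as_matrix().T@(t-s["position"])*100).round(2))
E
```

```text
-90 [ -9.7 -11.1  13. ] [-38.5 -14.3  10. ] [[0.0, -0.875, -0.485], [-1.0, 0.0, 0.0], [0.0, 0.485, -0.875]]
[0.568 0.065 0.25 ] [  5.18  -4.77 -10.77]
-95 [-10.2 -10.7  18. ] [-38.9 -15.1  15. ] [[-0.087, -0.871, -0.483], [-0.996, 0.076, 0.042], [0.0, 0.485, -0.875]]
[0.56780212 0.0604679  0.25      ] [  4.79  -5.15 -10.98]
-100 [-10.7 -10.3  23. ] [-39.2 -16.   20. ] [[-0.174, -0.861, -0.477], [-0.985, 0.152, 0.084], [0.0, 0.485, -0.875]]
[0.56721    0.05597029 0.25      ] [  4.37  -5.5  -11.18]
```

Call:
{"method": "jog_arm", "body": {"targets": [[[-4.3, -1.7, 1.7], [0, 0, -1], 0.6], [[-4.3, -1.7, 1.7], [0, 0, -1], 0.6], [[-4.3, -1.7, 1.7], [0, 0, -1], 0.6], [[-4.3, -1.7, 1.7], [0, 0, -1], 0.6], [[-4.3, -1.7, 1.7], [0, 0, -1], 0.6], [[-4.3, -1.7, 1.6], [0, 0, -1], 0.6], [[-4.3, -1.7, 1.6], [0, 0, -1], 0.6], [[-4.4, -1.6, 1.6], [0, 0, -1], 0.6], [[-4.4, -1.6, 1.6], [0, 0, -1], 0.6], [[0, 0, 0], [0, 0, 0], 0.6]]}}

```text
clock: 11.5
position: [0.4858, 0.1243, 0.2654]
ee_rot: [-0.656, 0.711, 0.186, -0.171]
force: [0.3, 0.6, -1.9]
opening: 0.0103
```

Run:
```python
from h import *
s=env.get_state();print(s["position"],s["joints"].round(2))
print(turn(orient(-95,-29),s),rel([.568,.060,.06],s))
```

```text
[0.48583446 0.12428714 0.26539798] [-0.36  0.86  0.34  1.2  -0.33  1.64 -1.65]
[ 0.3 -0.2  0.3] [  5.74 -17.64  13.66]
```

Call:
{"method": "jog_arm", "body": {"targets": [[[0, 0, 0], [0.6, -1.8, 1.4], 0.6], [[0, 0, 0], [0.6, -1.8, 1.4], 0.6], [[0, 0, 0], [0.6, -1.8, 1.4], 0.6], [[0, 0, 0], [0.6, -1.8, 1.4], 0.6], [[0, 0, 0], [0.6, -1.8, 1.4], 0.6], [[0, 0, 0], [0.6, -1.8, 1.4], 0.6], [[0, 0, 0], [0.6, -1.8, 1.4], 0.6], [[0, 0, 0], [0.6, -1.8, 1.4], 0.6], [[0, 0, 0], [0.6, -1.8, 1.4], 0.6], [[0, 0, 0], [0, -1.0, 1.0], 0.6]]}}

```text
clock: 12.5
position: [0.5647, 0.0641, 0.0619]
ee_rot: [-0.657, 0.711, 0.184, -0.171]
force: [-0.5, -0.5, -0.1]
opening: 0.0103
```

```bash
sed -i 's/d0=np.array.*/d0=-A[:,1]*[1,1,0];d0\/=np.linalg.norm(d0)/' nd.py; python3 nd.py
python3 - <<'E'
from h import *
s=env.get_state();print(turn(orient(-95,-29),s),rel([.568,.060,.0105],s))
E
```

```text
[0.56469856 0.06410897 0.06187177] [-0.22  1.21  0.31  1.03 -0.35  1.45 -1.55] 0.010333908991465196 [[-0.078 -0.871 -0.485]
 [-0.997  0.069  0.037]
 [ 0.001  0.486 -0.874]]
S 129 along -0.124 0.047
   -0.13 23 [0.4486 0.068  0.0624]
   -0.11 28 [0.4676 0.0659 0.0631]
   -0.09 25 [0.4873 0.0648 0.0654]
   -0.07 28 [0.5082 0.0629 0.066 ]
   -0.05 23 [0.5272 0.062  0.0666]
T 0
W 1877 along -0.115 0.054
   -0.13 6 [0.4565 0.0731 0.0652]
   -0.11 124 [0.4696 0.0721 0.0682]
   -0.09 152 [0.4893 0.0707 0.0694]
   -0.07 193 [0.5092 0.0693 0.0704]
   -0.05 246 [0.5294 0.0675 0.0715]
   0.01 957 [0.5916 0.062  0.0879]
   0.03 181 [0.6066 0.061  0.0716]
   0.05 18 [0.6196 0.0601 0.0718]
[ 0.1 -0.3  0.4] [ 0.46 -2.9   4.39]
```

Call:
{"method": "jog_arm", "body": {"targets": [[[0, 0, 0], [0, -0.4, 0.72], 0.6], [[0, 0, 0], [0, -0.4, 0.72], 0.6], [[0, 0, 0], [0, -0.4, 0.72], 0.6], [[0, 0, 0], [0, -0.4, 0.72], 0.6], [[0, 0, 0], [0, -0.3, 0.54], 0.6], [[0, 0, 0], [0, -0.2, 0.36], 0.6], [[0, 0, 0], [0, -0.2, 0.36], 0.6], [[0, 0, 0], [0, -0.1, 0.18], 0.6], [[0, 0, 0], [0, 0, 0], 0.6], [[0, 0, 0], [0, 0, 0], 0.6]]}}

```text
clock: 13.65
position: [0.5647, 0.0641, 0.0136]
ee_rot: [-0.657, 0.711, 0.184, -0.171]
force: [-0.1, 0.0, -0.3]
opening: 0.0105
```

```bash
python3 nd.py
```

```text
[0.56471644 0.06411016 0.01361231] [-0.22  1.28  0.3   1.03 -0.36  1.39 -1.54] 0.010493700909015058 [[-0.079 -0.871 -0.485]
 [-0.997  0.069  0.038]
 [ 0.001  0.487 -0.874]]
S 344 along -0.16 0.08
   -0.15 37 [0.4269 0.0752 0.0026]
   -0.13 48 [0.4477 0.0689 0.0035]
   -0.11 42 [0.4677 0.0664 0.0142]
   -0.09 46 [0.4879 0.0646 0.013 ]
   -0.07 42 [0.508  0.0621 0.0154]
   -0.05 45 [0.5288 0.0615 0.0048]
   0.01 7 [0.594  0.0567 0.0016]
   0.03 24 [0.6073 0.0588 0.0022]
   0.05 20 [ 0.6299  0.0607 -0.0012]
   0.07 14 [ 0.6425  0.0574 -0.001 ]
T 0
W 8323 along -0.149 0.08
   -0.15 92 [0.4296 0.0682 0.0041]
   -0.13 112 [0.4495 0.0664 0.0041]
   -0.11 204 [0.4675 0.0719 0.018 ]
   -0.09 193 [0.4889 0.0708 0.0204]
   -0.07 190 [0.5084 0.0692 0.0222]
   -0.05 249 [0.5287 0.0673 0.0233]
   0.01 1544 [0.5924 0.0617 0.0246]
   0.03 1992 [0.6096 0.0609 0.0039]
   0.05 2301 [ 6.279e-01  5.920e-02 -1.000e-04]
   0.07 1446 [6.44e-01 5.82e-02 2.00e-04]
```

Rear top is about 17 mm up and almost on the mat (16 mm would be resting). I'll go down 1.5 mm, open gently, then back off.

Call:
{"method": "jog_arm", "body": {"targets": [[[0, 0, 0], [0, -0.05, 0.1], 0.6], [[0, 0, 0], [0, -0.03, 0.05], 0.6], [[0, 0, 0], [0, 0, 0], 1.2], [[0, 0, 0], [0, 0, 0], 1.5], [[0, 0, 0], [0, 0, 0], 2.0], [[0, 0, 0], [0, 0, 0], 2.5], [[0, 0, 0], [0, 0, 0], 3.0], [[0, 0, 0], [0, 0, 0], 3.5], [[0, 0, 0], [0, 0, -0.5], 4], [[0, 0, 0], [0, 0, -1], 4]]}}

```text
clock: 14.8
position: [0.5718, 0.0636, 0.0251]
ee_rot: [-0.657, 0.711, 0.185, -0.171]
force: [0.1, 0.2, 0.2]
opening: 0.0398
```

Call:
{"method": "jog_arm", "body": {"targets": [[[0, 0, 0], [0, 0, -2], 5], [[0, 0, 0], [0, 0, -2.5], 5], [[0, 0, 0], [0, 0, -2.5], 5], [[0, 0, 0], [0, 0, -2.5], 5], [[0, 0, 0], [0, 0, -2.5], 5], [[0, 0, 0], [0, 0, -2.5], 5], [[0, 0, 0], [0, 0, -1], 5], [[0, 0, 0], [0, 0, 0], 5], [[0, 0, 0], [0, 0, 0], 5], [[0, 0, 0], [0, 0, 0], 5]]}}

```text
clock: 15.8
position: [0.6435, 0.0577, 0.1588]
ee_rot: [-0.657, 0.711, 0.184, -0.171]
force: [-0.3, 0.1, 0.8]
opening: 0.0503
```

Run:
```python
from h import *
s,W=wrist();print(s["position"],s["joints"].round(2))
T=env.get_image("top");S=env.get_image("scene")
for nm,im in(("W",W),("T",T),("S",S)):
    p=cloud(im).reshape(-1,3)
    m=(im["range_z"].ravel()>.05)&(p[:,0]>.40)&(p[:,0]<.68)&(p[:,1]>.0)&(p[:,1]<.13)&(p[:,2]>.009)&(p[:,2]<.03)
    k=p[m]
    if len(k)<20: print(nm,len(k));continue
    vx,vy,x0,y0=cv2.fitLine(k[:,:2].astype(np.float32),cv2.DIST_HUBER,0,.01,.01).ravel()
    al=(k[:,:2]-[x0,y0])@[vx,vy];print(nm,len(k),x0,y0,"az",np.degrees(np.arctan2(vy,vx)),"ends",[np.array([x0+a*vx,y0+a*vy]).round(4) for a in(al.min(),al.max())],"zmed",np.median(k[:,2]))
o=np.zeros((600,800,3),np.uint8);o[:,:]=cv2.resize(W["color"],(800,600));o[:250,:300]=cv2.resize(T["color"][150:250,200:320],(300,250))
cv2.imwrite("pics/lay.png",o)
```

```text
[0.64350725 0.05773895 0.15884977] [-0.12  1.33  0.23  0.3  -0.3   2.02 -1.72]
W 2166 0.60085857 0.057011884 az -5.9769845 ends [array([0.4428, 0.0736]), array([0.6827, 0.0484])] zmed 0.014189679408108141
T 13
S 247 0.5823594 0.06854558 az 2.9463055 ends [array([0.4447, 0.0615]), array([0.6804, 0.0736])] zmed 0.013470862731999825
```

View pics/lay.png

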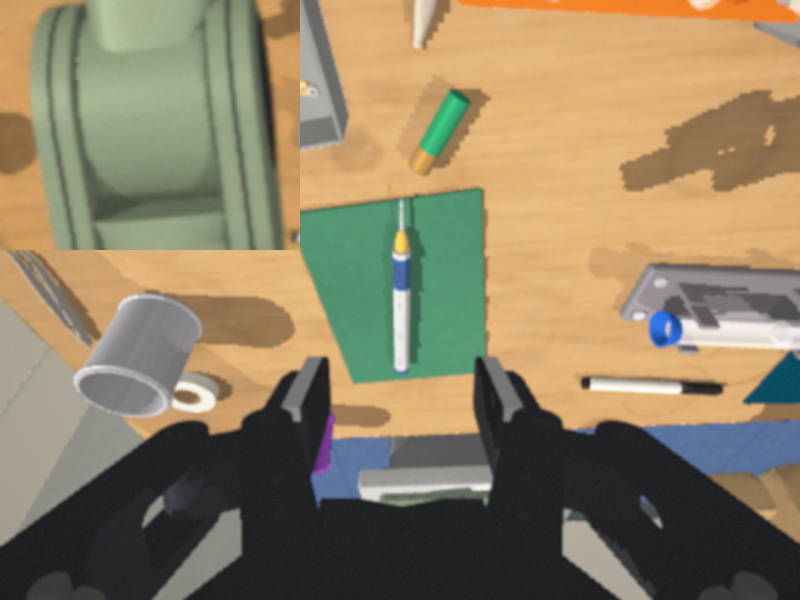

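The needle lies flat and free on the mat, with its rear at (401,370) and its point at (402,205) facing away from the robot. The open blue collar ring at (665,330) confirms the mouth end. I'll untilt, come back towards the rear and half-turn the wrist.

Call:
{"method": "jog_arm", "body": {"targets": [[[5.8, 0, 0], [0, 1.0, 0], 5], [[5.8, 0, 0], [0, 1.0, 0], 5], [[5.8, 0, 0], [0, 1.0, 0], 5], [[5.8, 0, 0], [0, 1.0, 0], 5], [[5.8, 0, 0], [0, 1.0, 0], 5], [[0, 0, 0], [0, 2.5, 0], 5], [[0, 0, 0], [0, 2.5, 0], 5], [[0, 0, 0], [0, 2.5, 0], 5], [[0, 0, 0], [0, 2.5, 0], 5], [[0, 0, 0], [0, 2.5, 0], 5]]}}

```text
clock: 16.95
position: [0.4927, 0.0738, 0.189]
ee_rot: [-0.675, 0.734, 0.054, -0.047]
force: [0.5, 0.7, 0.1]
opening: 0.0502
```

Call:
{"method": "jog_arm", "body": {"targets": [[[0, 0, -8.5], [0, 0, 0], 5], [[0, 0, -8.5], [0, 0, 0], 5], [[0, 0, -8.5], [0, 0, 0], 5], [[0, 0, -8.5], [0, 0, 0], 5], [[0, 0, -8.5], [0, 0, 0], 5], [[0, 0, -8.5], [0, 0, 0], 5], [[0, 0, -8.5], [0, 0, 0], 5], [[0, 0, -8.5], [0, 0, 0], 5], [[0, 0, -8.5], [0, 0, 0], 5], [[0, 0, -8.5], [0, 0, 0], 5]]}}

```text
clock: 17.95
position: [0.4938, 0.0736, 0.1888]
ee_rot: [0.994, -0.082, -0.072, -0.001]
force: [0.4, -0.1, 0.4]
opening: 0.0499
```

Call:
{"method": "jog_arm", "body": {"targets": [[[0, 0, -8.5], [0, 0, 0], 5], [[0, 0, -8.5], [0, 0, 0], 5], [[0, 0, -8.5], [0, 0, 0], 5], [[0, 0, -8.5], [0, 0, 0], 5], [[0, 0, -8.5], [0, 0, 0], 5], [[0, 0, -8.5], [0, 0, 0], 5], [[0, 0, -8.5], [0, 0, 0], 5], [[0, 0, -8.5], [0, 0, 0], 5], [[0, 0, -8.5], [0, 0, 0], 5], [[0, 0, -8.5], [0, 0, 0], 5]]}}

```text
clock: 18.95
position: [0.4938, 0.0735, 0.1887]
ee_rot: [0.788, 0.611, -0.052, -0.049]
force: [0.6, 0.2, 0.6]
opening: 0.0497
```

```bash
cat > fit.py <<'E'
from h import *
s,W=wrist();print(s["position"],s["joints"].round(2))
T=env.get_image("top");S=env.get_image("scene")
for nm,im in(("W",W),("T",T),("S",S)):
    p=cloud(im).reshape(-1,3)
    m=(im["range_z"].ravel()>.05)&(p[:,0]>.42)&(p[:,0]<.60)&(p[:,1]>.03)&(p[:,1]<.10)&(p[:,2]>.010)&(p[:,2]<.022)
    k=p[m]
    if len(k)<20: print(nm,len(k));continue
    vx,vy,x0,y0=cv2.fitLine(k[:,:2].astype(np.float32),cv2.DIST_HUBER,0,.01,.01).ravel()
    al=(k[:,:2]-[x0,y0])@[vx,vy];print(nm,len(k),x0,y0,"az",np.degrees(np.arctan2(vy,vx)),"ends",[np.array([x0+a*vx,y0+a*vy]).round(4) for a in(al.min(),al.max())],"z",np.percentile(k[:,2],[50,95]).round(4))
print(turn(orient(85,0),s),rel([.465,.0715,.10],s))
E
python3 fit.py
```

```text
[0.49381779 0.07346704 0.18871632] [ 0.15  0.78 -0.66  1.66  0.45  1.01  0.66]
W 1248 0.515534 0.068028234 az -4.524395 ends [array([0.4438, 0.0737]), array([0.5994, 0.0614])] z [0.0149 0.0167]
T 30 0.4507596 0.071564704 az 20.73507 ends [array([0.4427, 0.0685]), array([0.4619, 0.0758])] z [0.0146 0.0174]
S 133 0.51406705 0.0632061 az -4.540807 ends [array([0.4438, 0.0688]), array([0.599 , 0.0565])] z [0.0131 0.0163]
[-8.2  0.6 -9.4] [-0.71 -1.46  9.19]
```

Call:
{"method": "jog_arm", "body": {"targets": [[[-4.1, 0.3, -5], [0, 0, 0], 5], [[-4.1, 0.3, -5], [0, 0, 0], 5], [[0, 0, 0], [-0.4, -2.7, 0], 5], [[0, 0, 0], [0, 0, 2], 5], [[0, 0, 0], [0, 0, 2], 5], [[0, 0, 0], [0, 0, 2], 5], [[0, 0, 0], [0, 0, 2], 5], [[0, 0, 0], [0, 0, 2], 4], [[0, 0, 0], [0, 0, 2], 4], [[0, 0, 0], [0, 0, 1], 4]]}}

```text
clock: 20.1
position: [0.4665, 0.0719, 0.0576]
ee_rot: [0.737, 0.676, -0.0, -0.0]
force: [1.0, -0.9, 0.4]
opening: 0.04
```

```bash
sed -i 's/^print(turn.*/print(turn(orient(85.5,0),s),rel([.4665,.0718,.006],s))/' fit.py; python3 fit.py
```

```text
[0.46652211 0.07193476 0.05759991] [ 0.    0.9  -0.41  2.01  0.87  0.42  0.4 ]
W 2262 0.49531186 0.06957014 az -4.5193157 ends [array([0.4433, 0.0737]), array([0.5581, 0.0646])] z [0.0151 0.0166]
T 19
S 134 0.510199 0.06323166 az -4.542849 ends [array([0.4448, 0.0684]), array([0.597 , 0.0563])] z [0.0131 0.0166]
[-0.   0.  -0.5] [-0.01  0.    5.16]
```

Call:
{"method": "jog_arm", "body": {"targets": [[[0, 0, -0.5], [0, 0, 1.2], 4], [[0, 0, 0], [0, 0, 1.2], 4], [[0, 0, 0], [0, 0, 1.2], 3.5], [[0, 0, 0], [0, 0, 0.8], 3], [[0, 0, 0], [0, 0, 0.5], 2.5], [[0, 0, 0], [0, 0, 0.2], 2.0], [[0, 0, 0], [0, 0, 0], 1.8], [[0, 0, 0], [0, 0, 0], 1.4], [[0, 0, 0], [0, 0, 0], 1.0], [[0, 0, 0], [0, 0, 0], 0.8]], "grip_force": 60}}

```text
clock: 21.25
position: [0.4672, 0.0722, 0.0082]
ee_rot: [0.733, 0.68, 0.001, -0.0]
force: [-1.1, -0.3, 8.3]
opening: 0.0093
```

Call:
{"method": "jog_arm", "body": {"targets": [[[0, 0, 0], [0, 0, 0], 0.6], [[0, 0, 0], [0, 0, 0], 0.6], [[0, 0, 0], [0, 0, 0], 0.6], [[0, 0, 0], [0, 0, 0], 0.6], [[0, 0, 0], [0, 0, 0], 0.6], [[0, 0, 0], [0, 0, 0], 0.6], [[0, 0, 0], [0, 0, -0.5], 0.6], [[0, 0, 0], [0, 0, -1.5], 0.6], [[0, 0, 0], [0, 0, -2], 0.6], [[0, 0, 0], [0, 0, -2], 0.6]]}}

```text
clock: 22.25
position: [0.4667, 0.072, 0.0688]
ee_rot: [0.733, 0.68, 0.0, -0.0]
force: [0.6, 0.6, -0.8]
opening: 0.0096
```

Call:
{"method": "jog_arm", "body": {"targets": [[[0, 0, 0], [0, 0, -2], 0.6], [[0, 0, 0], [0, 0, -2], 0.6], [[0, 0, 0], [0, 0, -2], 0.6], [[0, 0, 0], [0, 0, -2], 0.6], [[0, 0, 0], [0, 0, -2], 0.6], [[0, 0, 0], [0, 0, -2], 0.6], [[0, 0, 0], [0, 0, 0], 0.6], [[0, 0, 0], [0, 0, 0], 0.6], [[0, 0, 0], [0, 0, 0], 0.6], [[0, 0, 0], [0, 0, 0], 0.6]]}}

```text
clock: 23.25
position: [0.4666, 0.072, 0.1872]
ee_rot: [0.733, 0.68, 0.0, -0.001]
force: [0.3, 0.7, -1.5]
opening: 0.0097
```

```bash
cat > ndw.py <<'E'
from h import *
import sys
s,W=wrist();A=Ro.from_quat(s["ee_rot"]).as_matrix();print(s["position"],s["joints"].round(2),s["opening"],s["force"].round(1))
p=cloud(W).reshape(-1,3);q=(p-s["position"])@A
m=(W["range_z"].ravel()>.05)&(abs(q[:,0])<.012)&(q[:,1]<-.02)&(q[:,1]>-.17)&(abs(q[:,2]+.005)<.03)
k=q[m];print("needle in tool frame (x,y,z) mm:")
for lo in np.arange(-.17,-.02,.015):
    b=(k[:,1]>=lo)&(k[:,1]<lo+.015)
    if b.sum()>3: print(b.sum(),(np.median(k[b],0)*1000).round(1))
f=k[(k[:,1]<-.03)&(k[:,1]>-.1)]
if len(f)>20: print("slope x,z deg",np.degrees(np.arctan(np.polyfit(-f[:,1],f[:,0],1)[0])),np.degrees(np.arctan(np.polyfit(-f[:,1],f[:,2],1)[0])),"front",k[:,1].min())
cv2.imwrite("pics/ndw.png",W["color"])
E
python3 ndw.py
python3 - <<'E'
import cv2;i=cv2.imread("pics/ndw.png");cv2.imwrite("pics/ndw_a.png",cv2.resize(i,(800,600)))
E
```

```text
[0.46663858 0.07196916 0.18720725] [ 0.16  0.69 -0.67  1.9   0.61  0.77  0.64] 0.009711319598611849 [ 0.3  0.7 -1.5]
needle in tool frame (x,y,z) mm:
301 [ -0.1 -23.3  -5.3]
```

View pics/ndw_a.png

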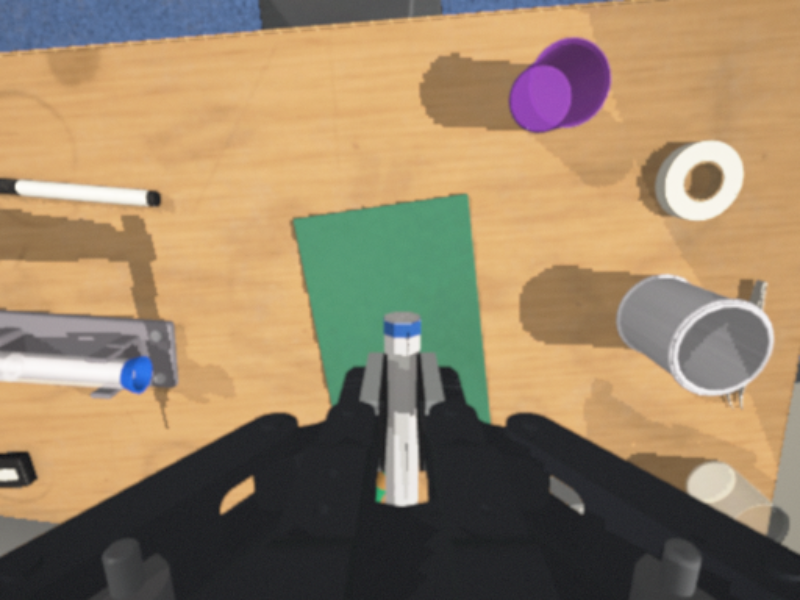

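The needle is held about 23 mm from its rear end, which shows at (402,325), and the point runs away under the palm. I'll yaw by −94° to face the tube mouth and shift back.

Call:
{"method": "jog_arm", "body": {"targets": [[[0, 0, 8.5], [0, 0, 0], 0.6], [[0, 0, 8.5], [0, 0, 0], 0.6], [[0, 0, 8.5], [0, 0, 0], 0.6], [[0, 0, 8.5], [0, 0, 0], 0.6], [[0, 0, 8.5], [0, 0, 0], 0.6], [[0, 0, 8.5], [0, 0, 0], 0.6], [[0, 0, 8.5], [0, 0, 0], 0.6], [[0, 0, 8.5], [0, 0, 0], 0.6], [[0, 0, 8.5], [0, 0, 0], 0.6], [[0, 0, 8.5], [0, 0, 0], 0.6]]}}

```text
clock: 24.3
position: [0.4668, 0.0721, 0.1874]
ee_rot: [1.0, 0.004, 0.0, -0.001]
force: [0.6, -0.5, -0.7]
opening: 0.0092
```

Call:
{"method": "jog_arm", "body": {"targets": [[[0, 0, 8.5], [0, 0, 0], 0.6], [[0, 0, 0], [2.0, -0.5, 0], 0.6], [[0, 0, 0], [2.0, -0.5, 0], 0.6], [[0, 0, 0], [2.0, -0.5, 0], 0.6], [[0, 0, 0], [2.0, -0.5, 0], 0.6], [[0, 0, 0], [0, 0, 1], 0.6], [[0, 0, 0], [0, 0, 1], 0.6], [[0, 0, 0], [0, 0, 1], 0.6], [[0, 0, 0], [0, 0, 1], 0.6], [[0, 0, 0], [0, 0, 1], 0.6]]}}

```text
clock: 25.3
position: [0.5486, 0.0811, 0.1369]
ee_rot: [0.998, -0.068, 0.0, -0.001]
force: [0.1, 0.5, -0.6]
opening: 0.0096
```

```bash
cat > ax.py <<'E'
from h import *
s,W=wrist();A=Ro.from_quat(s["ee_rot"]).as_matrix();print(s["position"],s["joints"].round(2),s["opening"],s["force"].round(1),turn(orient(-8.6,0),s))
def fit(k,nm):
    c=np.median(k,0);d=np.linalg.svd(k-k.mean(0),full_matrices=False)[2][0];d=-d*np.sign(d[1])
    a=(k-c)@d;print(nm,len(k),"c",c.round(4),"az",np.degrees(np.arctan2(d[1],d[0])).round(2),"elev",np.degrees(np.arcsin(d[2])).round(2),"ends",(c+d*a.min()).round(4),(c+d*a.max()).round(4))
T=env.get_image("top");S=env.get_image("scene");C=[("S",S),("T",T),("W",W)]
u=A[:,1]*[1,1,0];u/=np.linalg.norm(u)
for nm,im in C:
    p=cloud(im).reshape(-1,3);q=(p-s["position"])@A
    m=(im["range_z"].ravel()>.05)&(abs(q[:,0])<.014)&(q[:,1]>.015)&(q[:,1]<.115)&(abs(q[:,2]+.005)<.014)
    if m.sum()>15: fit(p[m],"needle "+nm); print("   tool frame",(np.median(q[m],0)*1000).round(1),"ymin..max",(q[m][:,1].min()*1000).round(1),(q[m][:,1].max()*1000).round(1))
for nm,im in C:
    p=cloud(im);m=(im["range_z"]>.05)&(p[...,1]<-.10)&(p[...,1]>-.28)&(p[...,0]>.46)&(p[...,0]<.55)&(p[...,2]>.046)&(p[...,2]<.062)
    if m.sum()>30:
        k=p[m];fit(k,"tube "+nm)
        for lo in np.arange(-.27,-.10,.015):
            b=k[(k[:,1]>=lo)&(k[:,1]<lo+.015)]
            if len(b)>4: print("   ",lo.round(3),len(b),np.median(b,0).round(4),"x",b[:,0].min().round(4),b[:,0].max().round(4),"zmax",b[:,2].max().round(4))
    H=cv2.cvtColor(im["color"],cv2.COLOR_BGR2HSV);b=(H[...,0]>100)&(H[...,0]<125)&(H[...,1]>130)&(p[...,1]<-.10)&(p[...,1]>-.15)&(p[...,0]>.46)&(p[...,0]<.56)&(p[...,2]>.02)&(p[...,2]<.07)
    if b.sum()>4: print("collar",nm,b.sum(),p[b].min(0).round(4),p[b].max(0).round(4))
    cv2.imwrite(f"pics/ax_{nm}.png",im["color"])
E
python3 ax.py
```

```text
[0.54858203 0.08106976 0.13690007] [-0.12  0.81 -0.17  1.67  0.19  0.68 -0.52] 0.009615231801266815 [ 0.1  0.5 -0.6] [-0.1 -0.   0.9]
needle S 116 c [0.5375 0.0137 0.1409] az -98.16 elev -0.06 ends [0.5448 0.0645 0.1409] [ 0.5309 -0.0322  0.1408]
   tool frame [-2.6 68.5 -4.1] ymin..max 17.0 114.7
needle W 1010 c [0.5432 0.0494 0.1436] az -98.18 elev -1.27 ends [0.5456 0.0663 0.144 ] [0.5406 0.0314 0.1432]
   tool frame [-1.3 32.  -6.7] ymin..max 15.1 50.2
tube S 348 c [ 0.5093 -0.1984  0.05  ] az -98.29 elev -0.28 ends [ 0.5208 -0.1196  0.0504] [ 0.5001 -0.262   0.0497]
    -0.27 21 [ 0.5    -0.2592  0.0493] x 0.4924 0.5101 zmax 0.054
    -0.255 39 [ 0.5019 -0.2458  0.0502] x 0.494 0.5193 zmax 0.0527
    -0.24 56 [ 0.5025 -0.2333  0.0495] x 0.4887 0.5214 zmax 0.0528
    -0.225 34 [ 0.5056 -0.2169  0.0497] x 0.497 0.5179 zmax 0.0525
    -0.21 29 [ 0.5071 -0.2024  0.0499] x 0.5005 0.5197 zmax 0.0527
    -0.195 30 [ 0.5088 -0.1876  0.0502] x 0.5029 0.5171 zmax 0.0526
    -0.18 28 [ 0.5104 -0.1729  0.0501] x 0.5044 0.5206 zmax 0.0527
    -0.165 35 [ 0.5135 -0.156   0.0498] x 0.5038 0.53
[... 362 characters left out ...]
0517] x 0.4921 0.5098 zmax 0.055
    -0.255 46 [ 0.5023 -0.2474  0.0512] x 0.4944 0.5175 zmax 0.0558
    -0.24 65 [ 0.5025 -0.232   0.051 ] x 0.4897 0.5202 zmax 0.0558
    -0.225 47 [ 0.5054 -0.2172  0.0511] x 0.4978 0.5159 zmax 0.0548
    -0.21 43 [ 0.5081 -0.2025  0.0509] x 0.4983 0.5188 zmax 0.0561
    -0.195 43 [ 0.5108 -0.1875  0.0505] x 0.5011 0.519 zmax 0.0554
    -0.18 42 [ 0.5136 -0.1724  0.0512] x 0.504 0.522 zmax 0.0547
    -0.165 44 [ 0.5142 -0.1569  0.0516] x 0.5041 0.5297 zmax 0.055
    -0.15 61 [ 0.5167 -0.1435  0.0513] x 0.5017 0.5325 zmax 0.0563
    -0.135 49 [ 0.5196 -0.1267  0.0518] x 0.5098 0.5329 zmax 0.0572
collar T 32 [ 0.51   -0.1266  0.0293] [ 0.53   -0.1194  0.0572]
```

Tube and needle azimuths agree (−98.2° and −98.17°). The needle line is about 1.7 mm short in x. I'll lower to tube height and then check collinearity in the images.

Call:
{"method": "jog_arm", "body": {"targets": [[[0, 0, 0], [0.17, 0, 1.5], 0.6], [[0, 0, 0], [0, 0, 1.5], 0.6], [[0, 0, 0], [0, 0, 1.5], 0.6], [[0, 0, 0], [0, 0, 1.5], 0.6], [[0, 0, 0], [0, 0, 1.5], 0.6], [[0, 0, 0], [0, 0, 1.0], 0.6], [[0, 0, 0], [0, 0, 0.7], 0.6], [[0, 0, 0], [0, 0, 0.4], 0.6], [[0, 0, 0], [0, 0, 0], 0.6], [[0, 0, 0], [0, 0, 0], 0.6]]}}

```text
clock: 26.45
position: [0.5508, 0.081, 0.0421]
ee_rot: [0.998, -0.068, 0.0, -0.001]
force: [1.1, 0.0, -0.5]
opening: 0.0096
```

```bash
python3 ax.py | grep -v "^    -0"
python3 - <<'E'
from h import *
a=cv2.imread("pics/ax_S.png")[165:285,215:345];b=cv2.imread("pics/ax_T.png")[150:230,220:400]
o=np.zeros((600,800,3),np.uint8)
cv2.imwrite("pics/ax_v.png",cv2.resize(a,(650,600),interpolation=cv2.INTER_CUBIC))
cv2.imwrite("pics/ax_t.png",cv2.resize(b,(800,356),interpolation=cv2.INTER_CUBIC))
E
```

```text
[0.55083461 0.08099704 0.04214685] [-0.14  0.96 -0.13  1.72  0.23  0.47 -0.55] 0.00957843460210115 [ 1.1  0.  -0.5] [-0.1 -0.   0.8]
needle S 110 c [0.5401 0.014  0.0465] az -97.23 elev -1.34 ends [0.5467 0.0661 0.0478] [ 0.5343 -0.032   0.0454]
   tool frame [-2.1 67.7 -4.5] ymin..max 15.3 114.1
needle W 1018 c [0.5455 0.0496 0.0488] az -98.34 elev -1.25 ends [0.5479 0.0661 0.0492] [0.543  0.0322 0.0484]
   tool frame [-1.3 31.7 -6.7] ymin..max 15.1 49.4
tube S 333 c [ 0.5091 -0.1971  0.0501] az -98.49 elev -0.2 ends [ 0.5205 -0.1208  0.0504] [ 0.4994 -0.2616  0.0499]
collar S 15 [ 0.509  -0.1262  0.0408] [ 0.5249 -0.12    0.0533]
tube T 303 c [ 0.5073 -0.2154  0.0511] az -98.81 elev -0.16 ends [ 0.516  -0.1593  0.0513] [ 0.5003 -0.2605  0.051 ]
```

View pics/ax_v.png

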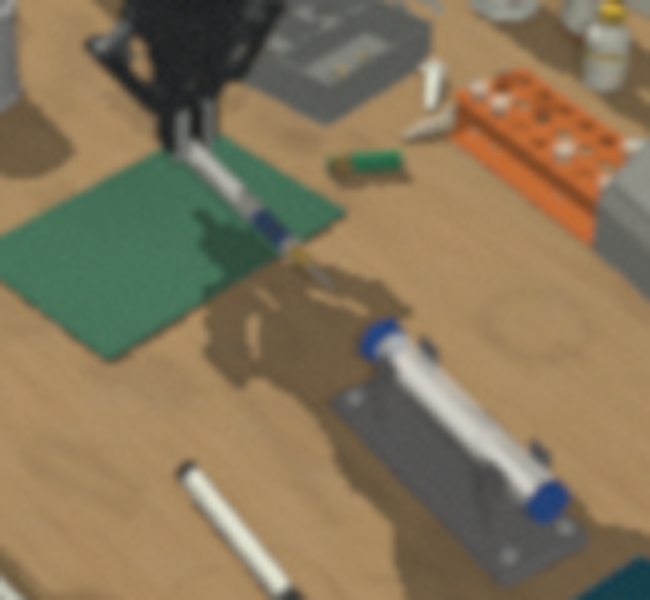

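```bash
cat > col.py <<'E'
from h import *
import sys
s=env.get_state();A=Ro.from_quat(s["ee_rot"]).as_matrix()
def run(nm,im):
    P=cloud(im);H=cv2.cvtColor(im["color"],cv2.COLOR_BGR2HSV).astype(int)
    q=(P-s["position"])@A
    proj=lambda X:(lambda c:np.array([im["fx"]*c[0]/c[2]+im["cx"],im["fy"]*c[1]/c[2]+im["cy"]]))(im["R"]@X+im["t"])
    a=proj(np.array([.5207,-.119,.042]));e=proj(np.array([.5003,-.26,.042]))
    d=(e-a)/np.linalg.norm(e-a);n=np.array([-d[1],d[0]])
    v,u=np.mgrid[0:384,0:512];w=np.stack([u,v],-1)-a;t=w@d;h=w@n;L=np.linalg.norm(e-a)
    blue=(H[...,0]>100)&(H[...,0]<125)&(H[...,1]>110)
    white=(H[...,1]<60)&(H[...,2]>130)
    near=abs(h)<14
    def cen(m,lo,hi,lab):
        for x in np.arange(lo,hi,6):
            b=m&near&(t>=x)&(t<x+6)
            if b.sum()>5: print("  ",lab,x.round(0),b.sum(),"h",h[b].mean().round(2),"range",h[b].min().round(1),h[b].max().round(1))
    print(nm,"L",L.round(1),"px/m",(im["fx"]/(im["R"]@np.array([.52,-.12,.042])+im["t"])[2]).round(0),"n up dir",(im["R"].T@np.array([n[0],n[1],0])).round(2))
    cen(white,8,L-6,"tube"); cen(blue,-5,8,"collar"); cen(blue,L-6,L+6,"cap")
    nd=(abs(q[...,0])<.016)&(q[...,1]>.01)&(q[...,1]<.2)&(abs(q[...,2]+.003)<.012)
    cen(nd,-90,-2,"needle")
run("S",env.get_image("scene"));run("T",env.get_image("top"))
E
python3 col.py
```

```text
S L 48.5 px/m 372.0 n up dir [-0.79  0.13 -0.6 ]
   tube 8.0 43 h -0.41 range -4.7 3.1
   tube 14.0 49 h -0.46 range -4.0 3.2
   tube 20.0 44 h -0.3 range -3.9 3.3
   tube 26.0 48 h -0.29 range -3.8 3.3
   tube 32.0 35 h -1.1 range -4.3 2.0
   tube 38.0 48 h -0.84 range -5.0 2.8
   collar -5 19 h -0.3 range -4.2 3.6
   cap 43.0 26 h 0.04 range -3.5 3.6
   cap 49.0 11 h 0.2 range -2.8 2.9
   needle -54 29 h -1.51 range -6.3 1.4
   needle -48 24 h -0.93 range -2.7 0.9
   needle -42 27 h -0.88 range -2.6 1.0
   needle -36 24 h -0.75 range -2.5 1.0
   needle -30 32 h -1.02 range -3.2 1.1
   needle -24 14 h -0.95 range -2.4 0.5
T L 55.8 px/m 394.0 n up dir [-0.99  0.14 -0.08]
   tube 8.0 90 h 1.52 range -8.2 13.9
   tube 14.0 103 h 5.03 range -3.5 13.9
   tube 20.0 82 h 3.93 range -4.1 13.9
   tube 26.0 50 h 0.08 range -3.9 4.2
   tube 32.0 49 h 0.09 range -4.1 4.0
   tube 38.0 49 h -0.09 range -4.1 3.9
   tube 44.0 53 h -0.0 range -5.2 8.0
   cap 50.0 11 h 0.39 range -3.8 3.3
```

The scene view shows the needle parallel to the tube but about 1.5 mm off, on the high side. That fits the mat-based height estimate. I'll lower 1.7 mm and advance so the point just enters the collar.

Call:
{"method": "jog_arm", "body": {"targets": [[[0, 0, 0], [-0.05, 0, 0.17], 0.6], [[0, 0, 0], [0, 0, 0], 0.6], [[0, 0, 0], [0, 1, 0], 0.6], [[0, 0, 0], [-0.01, 1, 0], 0.6], [[0, 0, 0], [0, 1, 0], 0.6], [[0, 0, 0], [-0.01, 1, 0], 0.6], [[0, 0, 0], [0, 0, 0], 0.6], [[0, 0, 0], [0, 0, 0], 0.6], [[0, 0, 0], [0, 0, 0], 0.6], [[0, 0, 0], [0, 0, 0], 0.6]]}}

```text
clock: 27.7
position: [0.5445, 0.0419, 0.04]
ee_rot: [0.998, -0.067, 0.0, -0.001]
force: [-0.3, 0.2, 0.1]
opening: 0.0097
```

```bash
python3 col.py | grep -E "^S|^T|tube|needle|collar"; python3 ax.py | grep -E "^\[|needle|tool"
python3 - <<'E'
import cv2
a=cv2.imread("pics/ax_S.png")[185:285,235:345];cv2.imwrite("pics/ax_v2.png",cv2.resize(a,(660,600),interpolation=cv2.INTER_CUBIC))
E
```

```text
S L 48.5 px/m 372.0 n up dir [-0.79  0.13 -0.6 ]
   tube 8.0 43 h -0.41 range -4.7 3.1
   tube 14.0 49 h -0.46 range -4.0 3.2
   tube 20.0 44 h -0.3 range -3.9 3.3
   tube 26.0 47 h -0.37 range -3.8 3.3
   tube 32.0 35 h -1.1 range -4.3 2.0
   tube 38.0 48 h -0.84 range -5.0 2.8
   collar -5 19 h -0.3 range -4.2 3.6
   needle -48 12 h -0.49 range -4.8 2.3
   needle -42 32 h -0.89 range -5.5 1.7
   needle -36 25 h -0.15 range -2.5 1.8
   needle -30 31 h -0.31 range -2.5 1.8
   needle -24 28 h -0.23 range -2.4 1.9
   needle -18 28 h -0.45 range -2.3 1.9
   needle -12 13 h -0.5 range -1.5 0.6
   needle -6 20 h -0.19 range -4.2 4.3
T L 55.8 px/m 394.0 n up dir [-0.99  0.14 -0.08]
   tube 8.0 84 h 3.59 range -13.8 13.9
   tube 14.0 105 h 1.39 range -14.0 13.9
   tube 20.0 106 h 1.98 range -12.6 13.9
   tube 26.0 94 h 2.31 range -8.3 13.8
   tube 32.0 106 h 2.48 range -7.5 13.6
   tube 38.0 106 h 4.73 range -11.5 13.9
   tube 44.0 106 h 1.47 range -11.7 13.9
[0.54453316 0.04176993 0.03997589] [-0.06  0.96 -0.13  1.76  0.25  0.44 -0.51] 0.00968633157452186 [ 0.1  0.7 -0.5] [-0.1 -0.   0.9]
needle S 124 c [ 0.5345 -0.023   0.0442] az -97.52 elev 0.03 ends [0.541  0.0266 0.0441] [ 0.5281 -0.0719  0.0442]
   tool frame [-2.3 65.6 -4.3] ymin..max 15.5 114.8
needle W 1022 c [0.5392 0.0102 0.0466] az -98.08 elev -1.44 ends [0.5416 0.0269 0.0471] [ 0.5367 -0.0073  0.0462]
   tool frame [-1.3 32.1 -6.7] ymin..max 15.0 49.6
```

View pics/ax_v2.png

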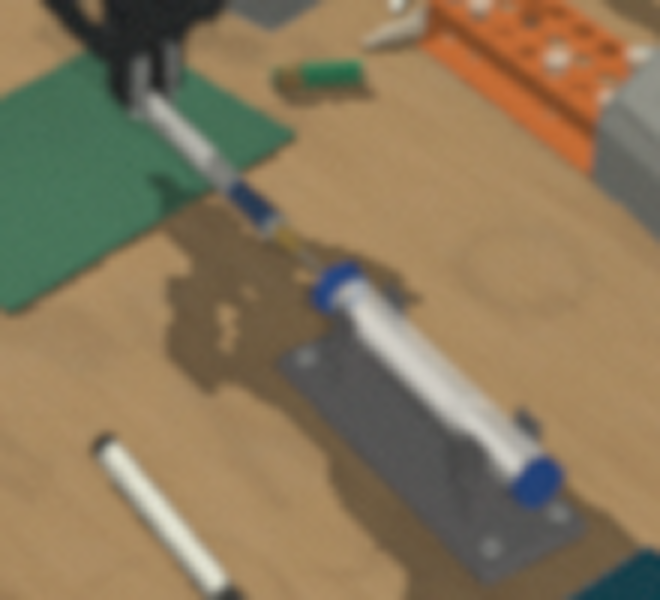

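Now collinear in the scene view (both offsets about −0.3 px), with the point at (320,270) just before the collar. I'll advance slowly.

Call:
{"method": "jog_arm", "body": {"targets": [[[0, 0, 0], [0, 0.5, 0], 0.6], [[0, 0, 0], [0, 0.5, 0], 0.6], [[0, 0, 0], [0, 0.5, 0], 0.6], [[0, 0, 0], [0, 0.5, 0], 0.6], [[0, 0, 0], [-0.01, 0.5, 0], 0.6], [[0, 0, 0], [0, 0.5, 0], 0.6], [[0, 0, 0], [0, 0.5, 0], 0.6], [[0, 0, 0], [0, 0.5, 0], 0.6], [[0, 0, 0], [-0.01, 0.5, 0], 0.6], [[0, 0, 0], [0, 0, 0], 0.6]]}}

```text
clock: 28.95
position: [0.5381, -0.004, 0.0399]
ee_rot: [0.998, -0.068, 0.0, -0.0]
force: [-0.2, 0.3, -1.2]
opening: 0.0092
```

```bash
python3 col.py | sed -n '/^S/,/^T/p'| grep -E "needle|collar"; python3 ax.py | grep -E "^\[|needle|tool"
```

```text
collar -5 23 h 0.09 range -3.5 3.6
   needle -36 14 h -0.13 range -5.3 2.5
   needle -30 36 h -0.85 range -6.0 1.8
   needle -24 25 h -0.48 range -2.4 1.9
   needle -18 27 h -0.53 range -2.3 1.3
   needle -12 24 h -0.41 range -2.2 1.4
   needle -6 35 h -0.18 range -3.5 4.3
[ 0.53829469 -0.00306896  0.03993541] [ 0.02  0.95 -0.14  1.79  0.28  0.42 -0.45] 0.009698979488892541 [-0.   0.3  0. ] [-0.1 -0.   0.8]
needle S 124 c [ 0.5282 -0.0665  0.0446] az -98.15 elev 0.74 ends [ 0.5351 -0.0178  0.044 ] [ 0.521  -0.1163  0.0453]
   tool frame [-2.  64.3 -4.8] ymin..max 15.0 114.5
needle W 1016 c [ 0.5329 -0.0346  0.0467] az -98.27 elev -1.55 ends [ 0.5353 -0.0178  0.0471] [ 0.5303 -0.0525  0.0462]
   tool frame [-1.3 31.9 -6.8] ymin..max 15.0 50.0
```

Call:
{"method": "jog_arm", "body": {"targets": [[[0, 0, 0], [0, 0.3, 0], 0.6], [[0, 0, 0], [0, 0.3, 0], 0.6], [[0, 0, 0], [-0.01, 0.3, 0], 0.6], [[0, 0, 0], [0, 0.3, 0], 0.6], [[0, 0, 0], [0, 0.3, 0], 0.6], [[0, 0, 0], [0, 0.3, 0], 0.6], [[0, 0, 0], [-0.01, 0.3, 0], 0.6], [[0, 0, 0], [0, 0.3, 0], 0.6], [[0, 0, 0], [0, 0.3, 0], 0.6], [[0, 0, 0], [0, 0, 0], 0.6]]}}

```text
clock: 30.2
position: [0.5344, -0.0303, 0.0399]
ee_rot: [0.998, -0.068, 0.0, -0.0]
force: [-0.1, -0.5, 0.4]
opening: 0.0097
```

```bash
python3 ax.py | grep -E "^\[|needle|tool"
```

```text
[ 0.53436921 -0.03034949  0.03991371] [ 0.07  0.95 -0.15  1.8   0.29  0.42 -0.42] 0.009662835785819245 [-0.1 -0.5  0.4] [-0.1 -0.   0.8]
needle S 154 c [ 0.5232 -0.1083  0.0461] az -99.21 elev 3.56 ends [ 0.5333 -0.0461  0.0421] [ 0.5174 -0.1438  0.0483]
   tool frame [-2.4 78.8 -6.2] ymin..max 15.8 114.3
needle W 1024 c [ 0.529  -0.0619  0.0466] az -98.48 elev -1.38 ends [ 0.5315 -0.0451  0.047 ] [ 0.5264 -0.0794  0.0462]
   tool frame [-1.3 32.  -6.7] ymin..max 15.0 49.6
```

Call:
{"method": "jog_arm", "body": {"targets": [[[0, 0, 0], [0, 0.4, 0], 0.6], [[0, 0, 0], [0, 0.4, 0], 0.6], [[0, 0, 0], [-0.01, 0.4, 0], 0.6], [[0, 0, 0], [0, 0.4, 0], 0.6], [[0, 0, 0], [0, 0.4, 0], 0.6], [[0, 0, 0], [0, 0.4, 0], 0.6], [[0, 0, 0], [-0.01, 0.4, 0], 0.6], [[0, 0, 0], [0, 0.4, 0], 0.6], [[0, 0, 0], [0, 0.4, 0], 0.6], [[0, 0, 0], [0, 0, 0], 0.6]]}}

```text
clock: 31.35
position: [0.5293, -0.0662, 0.0398]
ee_rot: [0.998, -0.068, 0.0, -0.0]
force: [-0.3, 0.6, -0.9]
opening: 0.0095
```

```bash
python3 ax.py | grep -E "^\[|needle|tool|collar"
```

```text
[ 0.52926914 -0.06615993  0.03984433] [ 0.15  0.95 -0.15  1.8   0.31  0.41 -0.37] 0.009512507282409521 [-0.3  0.6 -0.9] [-0.1 -0.   0.8]
needle S 218 c [ 0.5161 -0.1433  0.0481] az -99.28 elev 2.06 ends [ 0.5263 -0.0813  0.0458] [ 0.5103 -0.1791  0.0494]
   tool frame [-3.7 77.7 -8.4] ymin..max 15.3 114.4
needle W 1127 c [ 0.5239 -0.0991  0.0464] az -98.43 elev -11.39 ends [ 0.5265 -0.0815  0.05  ] [ 0.5201 -0.1248  0.0412]
   tool frame [-1.3 33.6 -6.6] ymin..max 15.0 57.8
collar S 11 [ 0.5093 -0.1261  0.0438] [ 0.5255 -0.1212  0.0536]
collar W 89 [ 0.5111 -0.1223  0.03  ] [ 0.531  -0.1167  0.0384]
```

Call:
{"method": "jog_arm", "body": {"targets": [[[0, 0, 0], [0, 0.3, 0], 0.6], [[0, 0, 0], [0, 0.3, 0], 0.6], [[0, 0, 0], [-0.01, 0.3, 0], 0.6], [[0, 0, 0], [0, 0.3, 0], 0.6], [[0, 0, 0], [0, 0.3, 0], 0.6], [[0, 0, 0], [0, 0.3, 0], 0.6], [[0, 0, 0], [0, 0.2, 0], 0.6], [[0, 0, 0], [0, 0.1, 0], 0.6], [[0, 0, 0], [0, 0, 0], 0.6], [[0, 0, 0], [0, 0, 0], 0.6]]}}

```text
clock: 32.5
position: [0.5264, -0.0862, 0.0398]
ee_rot: [0.998, -0.068, 0.0, -0.001]
force: [-0.7, 0.0, 1.1]
opening: 0.0095
```

Call:
{"method": "jog_arm", "body": {"targets": [[[0, 0, 0], [0, 0.1, 0], 0.6], [[0, 0, 0], [0, 0, 0], 0.6], [[0, 0, 0], [0, 0.1, 0], 0.6], [[0, 0, 0], [0, 0, 0], 0.6], [[0, 0, 0], [0, 0.1, 0], 0.6], [[0, 0, 0], [0, 0, 0], 0.6], [[0, 0, 0], [0, 0, 0], 0.6], [[0, 0, 0], [0, 0, 0], 0.6], [[0, 0, 0], [0, 0, 0], 0.6], [[0, 0, 0], [0, 0, 0], 0.6]]}}

```text
clock: 33.5
position: [0.526, -0.0893, 0.0399]
ee_rot: [0.998, -0.068, 0.0, -0.001]
force: [-0.6, -0.3, -0.4]
opening: 0.0095
```

```bash
cat > end.py <<'E'
from h import *
s,W=wrist();A=Ro.from_quat(s["ee_rot"]).as_matrix();print(s["position"],s["force"].round(1),s["opening"])
P=cloud(W);q=(P-s["position"])@A
H=cv2.cvtColor(W["color"],cv2.COLOR_BGR2HSV).astype(int)
m=(W["range_z"]>.05)&(abs(q[...,0])<.012)&(abs(q[...,1])<.045)&(abs(q[...,2]+.004)<.008)
print("needle tool-y hist",np.percentile(q[m][:,1],[0.5,5,50]).round(4), "rear world",P[m][np.argsort(q[m][:,1])[:20]].mean(0).round(4))
b=(H[...,0]>100)&(H[...,0]<125)&(H[...,1]>110)&(P[...,1]<-.10)&(P[...,1]>-.15)&(P[...,0]>.48)&(P[...,0]<.56)&(P[...,2]>.02)&(P[...,2]<.07)
if b.sum(): print("collar W",b.sum(),P[b].min(0).round(4),P[b].max(0).round(4))
cv2.imwrite("pics/end.png",cv2.resize(W["color"],(800,600)))
E
python3 end.py
```

```text
[ 0.52604925 -0.08929484  0.03985192] [-0.6 -0.3 -0.4] 0.009493340033599206
needle tool-y hist [-0.0232 -0.0228  0.0025] rear world [ 0.5284 -0.0661  0.0428]
collar W 368 [ 0.5113 -0.1275  0.0474] [ 0.529  -0.117   0.0562]
```

Call:
{"method": "jog_arm", "body": {"targets": [[[0, 0, 0], [0, 0.1, 0], 0.6], [[0, 0, 0], [0, 0, 0], 0.6], [[0, 0, 0], [0, 0.1, 0], 0.6], [[0, 0, 0], [0, 0, 0], 0.6], [[0, 0, 0], [0, 0.05, 0], 0.6], [[0, 0, 0], [0, 0, 0], 0.6], [[0, 0, 0], [0, 0, 0], 0.6], [[0, 0, 0], [0, 0, 0], 0.6], [[0, 0, 0], [0, 0, 0], 0.6], [[0, 0, 0], [0, 0, 0], 0.6]]}}

```text
clock: 34.55
position: [0.5257, -0.0918, 0.0399]
ee_rot: [0.998, -0.068, 0.0, -0.001]
force: [-0.5, -0.1, -0.4]
opening: 0.0092
```

```bash
python3 end.py
```

```text
[ 0.5257433  -0.09177831  0.03985437] [-0.5 -0.1 -0.4] 0.009215105359418531
needle tool-y hist [-0.0232 -0.0228  0.0025] rear world [ 0.5281 -0.0686  0.0418]
collar W 330 [ 0.5116 -0.1273  0.0484] [ 0.5284 -0.117   0.0559]
```

Call:
{"method": "jog_arm", "body": {"targets": [[[0, 0, 0], [0, 0.05, 0], 0.6], [[0, 0, 0], [0, 0, 0], 0.6], [[0, 0, 0], [0, 0.05, 0], 0.6], [[0, 0, 0], [0, 0, 0], 0.6], [[0, 0, 0], [0, 0.05, 0], 0.6], [[0, 0, 0], [0, 0, 0], 0.6], [[0, 0, 0], [0, 0, 0], 0.6], [[0, 0, 0], [0, 0, 0], 0.6], [[0, 0, 0], [0, 0, 0], 0.6], [[0, 0, 0], [0, 0, 0], 0.6]]}}

```text
clock: 35.6
position: [0.5256, -0.093, 0.0398]
ee_rot: [0.998, -0.068, 0.0, -0.001]
force: [1.8, 5.1, 1.0]
opening: 0.0096
```

```bash
python3 end.py
```

```text
[ 0.52557023 -0.09300047  0.03982261] [1.8 5.1 1. ] 0.009580219403800038
needle tool-y hist [-0.0233 -0.0229  0.0018] rear world [ 0.527  -0.0696  0.0425]
collar W 313 [ 0.5122 -0.1277  0.0481] [ 0.5281 -0.1171  0.0561]
```

A 5 N contact at the expected depth (about 48–50 mm left outside) means the handle is on the shoulder. I'll release and rise.

Call:
{"method": "jog_arm", "body": {"targets": [[[0, 0, 0], [0, -0.05, 0], 0.6], [[0, 0, 0], [0, 0, 0], 1.1], [[0, 0, 0], [0, 0, 0], 1.3], [[0, 0, 0], [0, 0, 0], 1.6], [[0, 0, 0], [0, 0, 0], 2.0], [[0, 0, 0], [0, 0, 0], 3], [[0, 0, 0], [0, 0, 0], 4], [[0, 0, 0], [0, 0, 0], 5], [[0, 0, 0], [0, 0, 0], 5], [[0, 0, 0], [0, 0, -1], 5]]}}

```text
clock: 36.65
position: [0.525, -0.0926, 0.0494]
ee_rot: [0.998, -0.068, -0.001, -0.001]
force: [-0.4, -1.0, 0.8]
opening: 0.0497
```

Call:
{"method": "jog_arm", "body": {"targets": [[[0, 0, 0], [0, 0, -2], 5], [[0, 0, 0], [0, 0, -2], 5], [[0, 0, 0], [0, 0, -2], 5], [[0, 0, 0], [0, 0, -2], 5], [[0, 0, 0], [0, -1, -2], 5], [[0, 0, 0], [0, -1, -2], 5], [[0, 0, 0], [0, -1, -2], 5], [[0, 0, 0], [0, 0, 0], 5], [[0, 0, 0], [0, 0, 0], 5], [[0, 0, 0], [0, 0, 0], 5]]}}

```text
clock: 37.65
position: [0.5292, -0.0636, 0.1895]
ee_rot: [0.998, -0.068, -0.0, -0.0]
force: [0.3, -1.0, -0.5]
opening: 0.0499
```

Run:
```python
from h import *
s,W=wrist();T=env.get_image("top");S=env.get_image("scene");print(s["position"],s["force"].round(1))
for nm,im in(("W",W),("T",T),("S",S)):
    P=cloud(im);ok=im["range_z"]>.05
    m=ok&(P[...,1]>-.112)&(P[...,1]<-.03)&(abs(P[...,0]-.525)<.03)&(P[...,2]>.036)&(P[...,2]<.056)
    if m.sum()>10:
        k=P[m];vx,vy,x0,y0=cv2.fitLine(k[:,:2].astype(np.float32),cv2.DIST_HUBER,0,.01,.01).ravel()
        print(nm,m.sum(),"rear y max",k[:,1].max().round(4),"z med",np.median(k[:,2]).round(4),"az",np.degrees(np.arctan2(vy,vx)))
    H=cv2.cvtColor(im["color"],cv2.COLOR_BGR2HSV);b=ok&(H[...,0]>100)&(H[...,0]<125)&(H[...,1]>110)&(P[...,1]<-.11)&(P[...,1]>-.15)&(abs(P[...,0]-.52)<.03)&(P[...,2]>.03)
    if b.sum(): print("  mouth y",P[b][:,1].max().round(4))
    k=P[ok&(abs(P[...,2]-.075)<.005)&(np.hypot(P[...,0]-.517,P[...,1]-.267)<.06)]
    if len(k): print("  jar rim mid",((k.min(0)+k.max(0))/2)[:2].round(3))
o=np.hstack([cv2.resize(W["color"],(400,300)),cv2.resize(S["color"][130:290,150:363],(400,300))])
o=np.vstack([o,np.hstack([cv2.resize(T["color"][120:280,120:333],(400,300)),cv2.resize(S["color"][210:290,260:367],(400,300))])])
cv2.imwrite("pics/fin.png",o)
```

```text
[ 0.52917441 -0.06364097  0.18947352] [ 0.3 -1.  -0.5]
W 437 rear y max -0.0693 z med 0.045 az 82.13332
  mouth y -0.1165
T 20 rear y max -0.072 z med 0.0441 az 18.757263
  jar rim mid [0.516 0.266]
S 53 rear y max -0.0721 z med 0.0436 az 79.355865
  mouth y -0.1207
  jar rim mid [0.517 0.265]
```

View pics/fin.png

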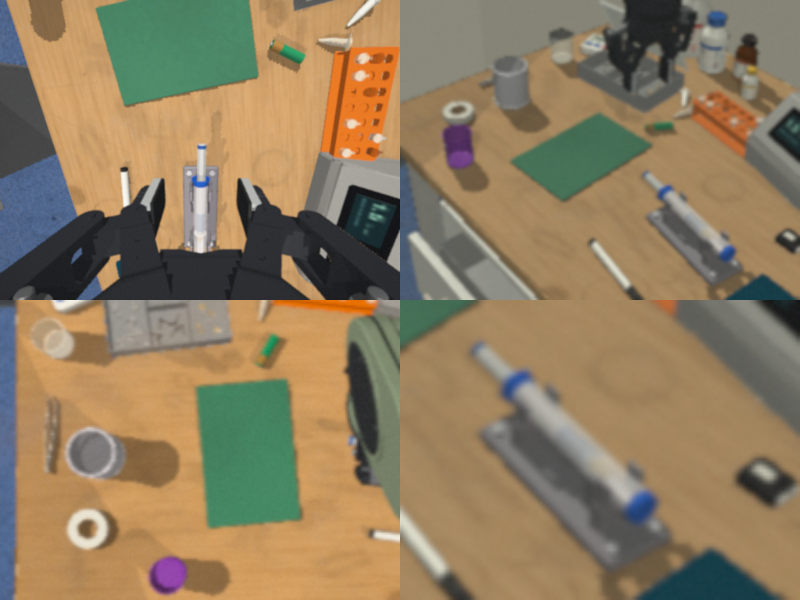

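The needle is home in the tube. W and S both measure 48–49 mm of handle outside, against 50 mm expected. The jar and beaker stand where they were, and the gripper is clear. I'll hand it in.

```bash
python3 -c "
from cell import env
print(env.hand_in())"
```

```text
the job is handed in; nothing more can be done
None
```

The needle is in the storage tube point first, and I handed the job in at about 38 s; the hand-in reports no verdict.

I drew it out of the jar along its own axis and laid it flat on the green mat. After letting go, I took it again about 23 mm from the rear end and slid it into the tube. It stopped against something with about 5 N at the expected depth, which I took to be the shoulder.

**Final checks:**
- **Depth:** about 48–49 mm of handle is outside the mouth, against 50 mm expected when fully home. The two cameras disagreed by a few millimetres on absolute positions, but both gave this same difference.
- **Alignment:** the wrist camera put the needle in line with the tube to within about 0.5°. The scene camera read about 2.5° off on few pixels, and the top camera's angle was unusable because the arm blocked most of its view.
- **Jar and beaker:** the jar is within about 2 mm of where it started, and the beaker is upright.
- **Point:** I felt no contact at the point before the final stop. The gripper was open and clear at hand-in.

**What went wrong on the way:** the first try at laying the needle down ran a wrist joint to its limit, so I turned it to point away from the robot and laid it that way. On the mat the fingertips pressed with about 8 N while taking the rear grip.

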